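Kit two heat-sink bars and lock the keeper bar

ROBOT

A 6-joint arm with a two-finger parallel gripper is mounted at the origin on the work surface. World frame = base frame: x ahead of the robot, y to its left, z up, the work surface at z = 0. Lengths are in m, angles in rad, forces in N, time in s.
With the tool pointing down it reaches from about 0.325 to 0.9 m from the base axis. Payload 6.1 kg.
Tool frame: the origin (TCP) lies between the finger pads; the fingertips stand 22 mm ahead of it and the grasp point (between the pads) lies 3 mm ahead of it (manip.tips_ahead is the z of the fingertips in the tool frame, in m); z points along the fingers, y is the direction in which the jaws open and shut (so a half turn about z gives the same grasp; the last joint's range is limited). The gripper opens to 87 mm and grips with 3 to 60 N. Pads are 19 mm wide; open, the fingers measure 117 mm over their backs; the gripper's body (75 mm by 190 mm) begins 51 mm behind the grasp point.
Start: joints at [1.039, 0.22, 1.526, -0, 1.395, -0.126], TCP at [0.247, 0.574, 0.245] pointing down, gripper open.
Joint ranges: [-2.98, 2.98], [-0.91, 2.08], [0.09, 2.57], [-1.24, 4.39], [0.2, 2.65], [-2.68, 2.68]. Speed limits (rad/s): [2.57, 2.57, 3.01, 3.14, 3.14, 3.14].

INTERFACE

Orientations are given as a unit quaternion [x, y, z, w].
In Python, from rig import manip gives the robot as it stands. The module is installed in compiled form; this text tells all that it offers.
- The arm moves only by the tool send_rows, never from a script. Its argument "series" is a list that holds one entry, the list of rows, each a list of 5 numbers: the finger opening in mm, from 0 to 87, then the shift along the tool's x, y, z in mm, then the turn about the tool's z in degrees. A call has 1 to 20 rows; each row shifts and turns the commanded pose from where the row before left it, along the tool's axes as they then stand; what a row does not reach is not made up. A row lasts 1/12 s, in which the tool goes at most 41.7 mm and 7.16 degrees, less where a joint would pass 70% of its speed; a pose out of reach is approached as far as the arm can. A call is refused whole if a number of a shift passes 41.7 or a number of a turn 7.16, either way. A call with a gripper value outside its range is refused whole. The fingers move at their own pace and stop on an object; "grip_force" is the grip in N (left out, the last holds). Time passes only in rows, so rows that do not move let the fingers close. It gives the time, the measured TCP pose, the force and the opening at its end, in the units of the state.
- manip.get_state(): the state, without advancing time (a new reading comes with each control period).
- manip.capture(name): name is "side" or "top" or "wrist"; returns (picture, depth): 480x640x3 uint8, blue, green, red; 480x640 float32, m along the optical axis (not along the pixel's ray), 0 where there is no reading.
- manip.camera_info(name): a dict with "intrinsics" (3x3 intrinsics, pixels), "dist_coeffs" ([k1, k2, p1, p2, k3] as OpenCV has them; the pictures are not rectified), "eye" and "rotation" of the camera in the world. Camera axes: x right, y down, z forward; pixel columns grow to the right and rows downward; lengths in m; the calibration is good to about 2 mm. A picture is of the moment at which its call begins: read the wrist's pose just before it. camera_info takes no time and is no camera call; for the wrist camera it gives the pose at the moment of the call.
- manip.job_done(): hands the job in, once; it reports no verdict.
Trained networks look in the newest picture that a camera, given by its name, has taken for a name from the list of things; names that differ only in an ending like _2 or _b are one class to them, and where a whole thing is asked for, a point or a joint stands for the part that bears it (a point fixed in the world has none). Each returns a list of dicts, best first, with "score" (0 to 1); they miss things now and then, are a little off and sometimes report something else, mostly with a low value. They report only what shows in the picture. A call takes as long as a camera call. They do not tell look-alikes from the thing itself.
- manip.find_in(camera, label): "box" ([centre column, centre row, width, height] in pixels, round what is visible of it).
The state is a dict: "clock": time; "q": joint angles; "qvel": joint speeds; "effort": joint torques, N m; "position": TCP position; "orientation": TCP orientation; "contact_force": force on the tool from outside, world axes, zero at the start; "wrist_torque": the same for the moment, N m; "opening": finger opening in m.
Only numpy, scipy, OpenCV 4.12 (cv2) and the standard library are available. Lean on these libraries where they do the work, as an engineer would, in place of code of your own. Each camera call takes 0.05 s, during which the arm holds its last target.

TASK

Load the sloping kitting stand: lay the long heat-sink bar, fins up, in the long pocket first, then the short one in the short pocket, each flat on its pocket's floor before you let go of it. Then swing the steel keeper bar across them until it is fully home in its detent, let go, and leave the screwdriver, the circuit module and the red bin where they are.

Things in the scene. Friction and masses are not known exactly. Their poses are not given: they have to be found in the camera images.
- sink_long: the long heat-sink bar: plain aluminium, 130 x 24 x 28 mm (length, width, height), fins running lengthwise on top, about 0.14 kg, loose, lying fins up on the blue mat (2 mm thick). Origin: centre of its underside; x along its length, y across, z up out of the fins. Either end may lead.
- sink_short: the short heat-sink bar: same section and look, 92 x 24 x 28 mm, about 0.10 kg, loose, lying fins up on the mat. Origin and axes as for the long one.
- bed: grey bed of the fixed kitting stand, 180 x 290 x 12 mm, sloping 30 degrees and rising roughly to the robot's left; its heading varies. Origin: centre of its upper face (also the floor of both pockets), 64 mm above the table; x runs up the slope, y level across it (roughly to the robot), z square to the face, leaning to the robot's right. The tool must lean with the bed to place a bar.
- pocket_long (a point): centre of the floor of the long pocket (at x 0, y +40 mm of the bed, the row nearer the robot): a shallow tray of black walls 5 mm thick and 7 mm high, 142 x 30 mm inside, its length along the bed's x. Axes as the bed.
- pocket_short (a point): centre of the floor of the short pocket (at x 0, y -40 mm of the bed, the farther row), the same but 104 x 30 mm inside. Axes as the bed.
- keeper (a joint): angle of the steel keeper bar (rad) about the bed's z: 0 = shut, across both bars against its stop; about 1.5 = open, pointing up the slope; limit 1.9. Stays where left (1 N). 16 mm wide, 10 mm thick, underside 31 mm above the bed, 3 mm over seated bars. From 0.12 rad a sprung ball in the catch block resists with 5 to 10 N at the knob; at 0.02 it snaps up behind the bar and holds it shut.
- keeper_knob (a point): grip point on the axis of the keeper bar's upright black round knob: 16 mm in diameter, 40 mm tall, standing along the bed's z on top of the bar, 165 mm from the hinge. This point is 20 mm above the bar's upper face, half way up the knob, 61 mm above the bed. Open, the knob's top stands up to 0.23 m above the table.
- keeper_hinge (a point): point on the keeper's hinge axis, level with the keeper's underside (31 mm above the bed), at x -15 mm, y -120 mm of the bed. The shut keeper points from here along the bed's +y, the open one along its +x.
- screwdriver: a loose screwdriver, 200 mm long, lying on the mat; bystander, origin under the middle of its length.
- module: a loose green circuit board module, 100 x 140 mm, 32 mm high; bystander, origin at the centre of its underside.
- parts_bin: an empty loose red bin, 120 x 100 x 60 mm; bystander, origin at the centre of its underside.
Things that resemble listed ones, but are neither listed nor needed, are in the scene too. What is shaped like the sink_long but black or yellow is not meant.

How it is judged:
On the way, in this order (a step that is already met when the one before it is completed fails the run):
1. the long bar lies flat on the floor of the long pocket while the fingers still hold it (x of sink_long in the frame of pocket_long between -0.01 and 0.01 m and y of sink_long in the frame of pocket_long between -0.007 and 0.007 m and z of sink_long in the frame of pocket_long between -0.004 and 0.008 m and angle between the x axis of sink_long and the x axis of bed, either way round below 0.1 rad and angle between the z axis of sink_long and the z axis of bed, either way round below 0.1 rad and angle between sink_long's own z axis and vertical below 1 rad and contact force between the fingers and sink_long above 0.5 N), for 0.05 s.
2. the short bar lies flat on the floor of the short pocket while the fingers still hold it (x of sink_short in the frame of pocket_short between -0.01 and 0.01 m and y of sink_short in the frame of pocket_short between -0.007 and 0.007 m and z of sink_short in the frame of pocket_short between -0.004 and 0.008 m and angle between the x axis of sink_short and the x axis of bed, either way round below 0.1 rad and angle between the z axis of sink_short and the z axis of bed, either way round below 0.1 rad and angle between sink_short's own z axis and vertical below 1 rad and contact force between the fingers and sink_short above 0.5 N), for 0.05 s.
At the end, for the whole second after the job is handed in: Each bar lies at rest, fins up, in the pocket of its own length (within 10 mm of its centre along it, 7 mm across, 4 mm of the floor, 0.1 rad of its direction, 0.04 rad of the bed's face), and the keeper bar is at rest in its detent (below 0.02 rad) (x of sink_long in the frame of pocket_long between -0.01 and 0.01 m and y of sink_long in the frame of pocket_long between -0.007 and 0.007 m and z of sink_long in the frame of pocket_long between -0.004 and 0.004 m and angle between the x axis of each of sink_long, sink_short and the x axis of bed, either way round below 0.1 rad and angle between the z axis of each of sink_long, sink_short and the z axis of bed, either way round below 0.04 rad and angle between each of sink_long, sink_short's own z axis and vertical below 1 rad and x of sink_short in the frame of pocket_short between -0.01 and 0.01 m and y of sink_short in the frame of pocket_short between -0.007 and 0.007 m and z of sink_short in the frame of pocket_short between -0.004 and 0.004 m and value of joint keeper below 0.02 rad and velocity of joint keeper between -0.05 and 0.05 rad/s and linear speed of each of sink_long, sink_short below 0.02 m/s); the robot touches nothing.
It fails at once if the screwdriver is pushed more than 30 mm (distance of screwdriver from where it was at the start of the episode above 0.03 m).
It fails at once if the circuit module is pushed more than 30 mm (distance of module from where it was at the start of the episode above 0.03 m).
It fails at once if the red bin is pushed more than 30 mm (distance of parts_bin from where it was at the start of the episode above 0.03 m).
It also fails if it takes over 72 s, if anything falls off the work surface, if the arm or the gripper's body presses on something with over 40 N, if the wrist force passes 120 N, or if a joint passes its speed limit or range.

## Working session

There is one attempt and no reset: what is moved stays moved. The work goes in short steps, Python scripts to look and compute and a tool call to move; the robot and the scene stay as the last step left them, time stands still between calls to the robot, and variables do not carry over. Pictures are saved under pics/ and viewed, and the job is handed in when it is done.

Besides the shell and the picture viewer there is one more tool, called after ">>>" as name(argument=value, ...), one argument or row to a line, values as JSON. send_rows: Moves the arm, as the interface text tells. Its arguments: {"type":"object","properties":{"series":{"type":"array"},"grip_force":{"type":"number"}},"required":["series"]}

```bash
ls -la; mkdir -p pics; cat > h.py <<'E'
import numpy as np, cv2, json
from rig import manip
from scipy.spatial.transform import Rotation as R
def save(n,im): cv2.imwrite(f'pics/{n}.png',im)
def cap(n,tag):
    p,d=manip.capture(n); i=manip.camera_info(n)
    np.savez(f'pics/{tag}.npz',p=p,d=d,K=np.array(i['intrinsics']),D=np.array(i['dist_coeffs']),eye=np.array(i['eye']),rot=np.array(i['rotation']))
    save(tag,p); return p,d,i
E
python3 - <<'E'
from h import *
print(manip.get_state()); print(dir(manip))
for n in ('side','top','wrist'):
    i=manip.camera_info(n); print(n,i)
    cap(n,n+'0')
print(manip.get_state()['clock'])
E
```

```text
total 12
drwxr-xr-x  3 agent agent 4096 Dec  6 07:19 .
drwxr-xr-x 23 root  root  4096 Dec  6 07:19 ..
drwxr-xr-x  2 agent agent 4096 Dec  6 07:19 pics
{'clock': 0.0, 'q': array([ 1.03888444e+00,  2.21241859e-01,  1.52763617e+00, -1.73705861e-05,
        1.39470639e+00, -1.26072416e-01]), 'qvel': array([-0.00048104,  0.0020679 , -0.00020125,  0.00116018,  0.00078407,
        0.00013249]), 'effort': array([ 1.40728520e-03, -4.94571841e+01, -3.87398565e+01,  7.01271161e-02,
        5.61049324e-02, -1.52241746e-04]), 'position': array([0.24643272, 0.57371879, 0.24341422]), 'orientation': array([ 2.01528414e-01,  9.79482162e-01, -9.45230168e-04, -3.13666814e-04]), 'contact_force': array([-0.78424542,  0.18657763, -0.63043478]), 'wrist_torque': array([0.02275907, 0.05146908, 0.00414583]), 'opening': 0.08717632827604133}
['IKError', '__class__', '__delattr__', '__dict__', '__dir__', '__doc__', '__eq__', '__format__', '__ge__', '__getattribute__', '__getstate__', '__gt__', '__hash__', '__init__', '__init_subclass__', '__le__', '__lt__', '__module__', '__ne__', '__new__', '__reduce__', '__red
[... 639 characters left out ...]
  0.        , 555.19413543, 242.38170723],
       [  0.        ,   0.        ,   1.        ]]), 'dist_coeffs': array([-0.03357159,  0.        ,  0.        ,  0.        ,  0.        ]), 'eye': array([0.34343991, 0.04978158, 1.32647985]), 'rotation': array([ 0.70630352, -0.7022244 ,  0.06295051, -0.06366685])}
wrist {'intrinsics': array([[422.17228259,   0.        , 318.01876625],
       [  0.        , 422.17228259, 244.07122532],
       [  0.        ,   0.        ,   1.        ]]), 'dist_coeffs': array([-0.03461671,  0.        ,  0.        ,  0.        ,  0.        ]), 'eye': array([0.17582968, 0.60423438, 0.38403783]), 'rotation': array([0.82665358, 0.54427075, 0.07741769, 0.12008213])}
0.15
```

View pics/top0.png

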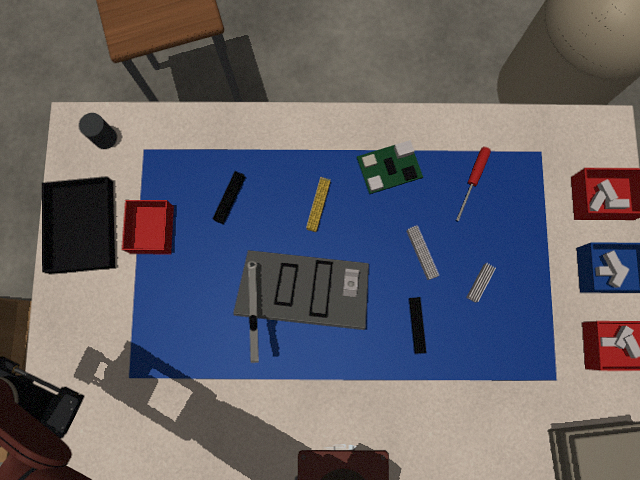

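View pics/side0.png

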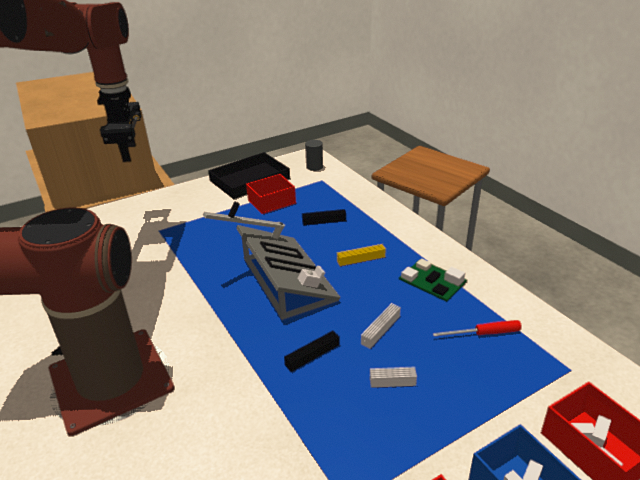

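View pics/wrist0.png

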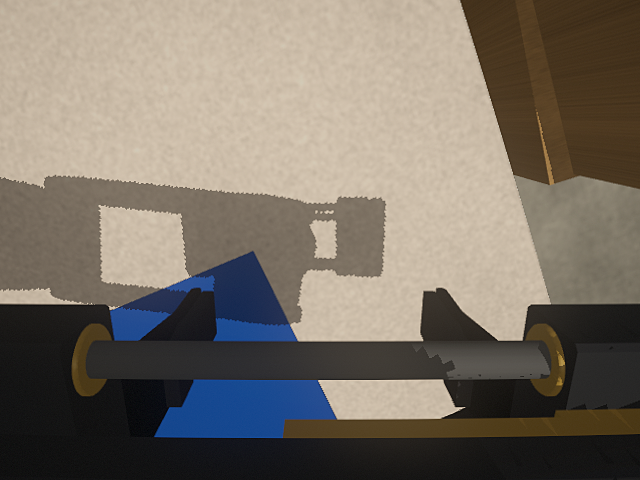

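```bash
cat >> h.py <<'E'
def load(tag): return dict(np.load(f'pics/{tag}.npz'))
def px2w(c,u,v,depth=None):
    d=c['d'][int(round(v)),int(round(u))] if depth is None else depth
    n=cv2.undistortPoints(np.array([[[u,v]]],float),c['K'],c['D'])[0,0]
    return c['eye']+R.from_quat(c['rot']).apply([n[0]*d,n[1]*d,d])
def cloud(c):
    h,w=c['d'].shape; uu,vv=np.meshgrid(np.arange(w),np.arange(h))
    n=cv2.undistortPoints(np.stack([uu,vv],-1).reshape(-1,1,2).astype(float),c['K'],c['D'])[:,0]
    d=c['d'].reshape(-1,1); P=np.hstack([n*d,d]); P=R.from_quat(c['rot']).apply(P)+c['eye']
    return P.reshape(h,w,3)
def w2px(c,P):
    Rm=R.from_quat(c['rot']).as_matrix().T; P=np.atleast_2d(P)
    rv,_=cv2.Rodrigues(Rm); return cv2.projectPoints(P.astype(float),rv,-Rm@c['eye'],c['K'],c['D'])[0][:,0]
E
python3 - <<'E'
from h import *
c=load('top0'); C=cloud(c)
for n,(u,v) in dict(tl=(250,253),tr=(367,264),br=(365,326),bl=(237,313),catch=(351,282),knob=(253,322),hinge=(252,265),tip=(254,358),pl=(321,288),ps=(287,285),mat=(470,350),table=(90,330),black=(417,325),sl=(423,252),ss=(482,282),yel=(318,204)).items(): print(n,C[v,u].round(4))
for l in ['sink_long','sink_short','bed','keeper','keeper_knob','screwdriver','module','parts_bin']:
  for cam in ('top','side'): print(l,cam,[(np.round(o['box'],1).tolist(),round(o['score'],2)) for o in manip.find_in(cam,l)[:5]])
print(manip.get_state()['clock'])
im=c['p']; cv2.imwrite('pics/c1.png',cv2.resize(im[230:380,220:380],None,fx=5,fy=5,interpolation=cv2.INTER_CUBIC)[:600])
E
```

```text
tl [0.553  0.2205 0.0235]
tr [ 0.5281 -0.0574  0.0238]
br [ 0.3834 -0.0533  0.0022]
bl [0.4067 0.2345 0.1058]
catch [ 0.4778 -0.0158  0.0917]
knob [0.3838 0.1866 0.2064]
hinge [0.5139 0.2055 0.098 ]
tip [0.3131 0.1829 0.2055]
pl [0.4665 0.0511 0.0661]
ps [0.4728 0.1285 0.0669]
mat [ 0.3284 -0.3002  0.0006]
table [ 0.3691  0.6007 -0.0027]
black [ 0.3855 -0.1723  0.0255]
sl [ 0.5565 -0.1897  0.031 ]
ss [ 0.4867 -0.329   0.0234]
yel [0.6715 0.0595 0.0324]
sink_long top [([226.8, 198.9, 31.2, 50.3], 0.96), ([417.8, 324.9, 15.9, 56.9], 0.78), ([423.2, 252.7, 34.8, 53.9], 0.76)]
sink_long side [([361.6, 253.6, 44.5, 18.1], 0.93), ([324.7, 216.5, 42.6, 15.2], 0.85), ([311.9, 353.8, 56.9, 40.1], 0.73), ([380.6, 326.5, 36.9, 41.0], 0.62), ([270.1, 249.1, 135.4, 100.8], 0.6)]
sink_short top [([480.4, 284.7, 28.0, 33.6], 0.66)]
sink_short side [([392.8, 379.1, 45.6, 17.7], 0.97), ([243.4, 214.6, 80.6, 27.7], 0.39)]
bed top [([301.6, 306.5, 139.2, 112.2], 0.79)]
bed side [([271.2, 250.0, 138.7, 96.7], 0.86)]
keeper top [([253.1, 314.3, 9.5, 96.6], 0.8)]
keeper side [([268.8, 251.0, 137.2, 93.8], 0.74), ([242.4, 215.9, 77.7, 30.1], 0.63)]
keeper_knob top [([251.9, 310.5, 9.9, 104.3], 0.97), ([301.1, 306.6, 129.5, 114.7], 0.37)]
keeper_knob side [([244.7, 213.0, 78.4, 26.0], 0.94)]
screwdriver top [([480.1, 173.9, 29.1, 56.3], 0.7), ([301.2, 308.0, 131.4, 114.8], 0.46)]
screwdriver side [([498.4, 328.7, 46.3, 11.2], 0.91), ([270.4, 251.2, 135.8, 99.7], 0.3)]
module top [([300.4, 305.8, 133.2, 116.8], 0.66), ([391.4, 165.9, 63.4, 50.9], 0.64)]
module side [([434.3, 279.9, 70.4, 44.1], 0.65)]
parts_bin top []
parts_bin side [([271.3, 193.1, 51.0, 37.5], 0.89)]
0.95
```

View pics/c1.png

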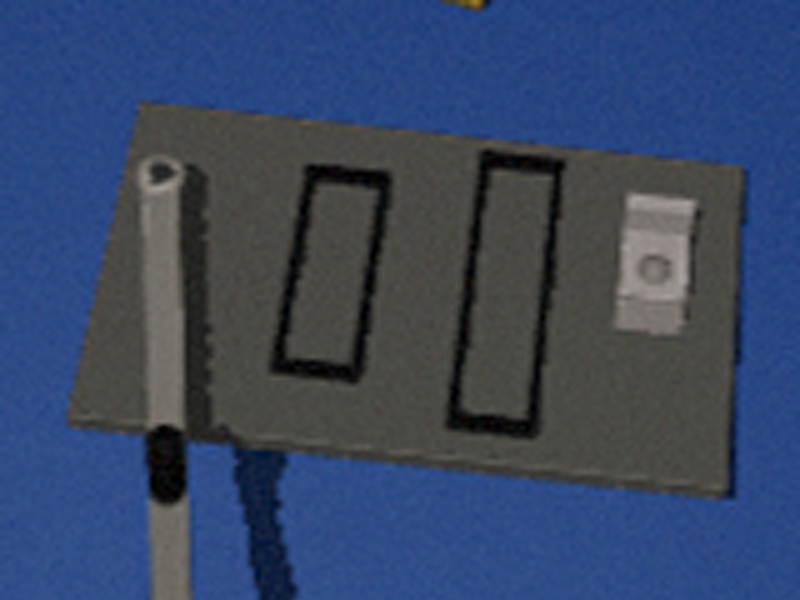

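```bash
cat > fit1.py <<'E'
from h import *
c=load('top0'); C=cloud(c); im=c['p'].astype(int)
hsv=cv2.cvtColor(c['p'],cv2.COLOR_BGR2HSV)
# mat height
m=(hsv[...,1]>180)&(abs(hsv[...,0].astype(int)-112)<12)
P=C[m]; A=np.c_[P[:,:2],np.ones(len(P))]; co=np.linalg.lstsq(A,P[:,2],rcond=None)[0]; print('mat plane',co, len(P), (P[:,2]-A@co).std())
# bars
notmat=((hsv[...,1]<90)&(hsv[...,2]>90)).astype(np.uint8)
n,lab,st,ce=cv2.connectedComponentsWithStats(notmat)
for k in range(1,n):
    x,y,w,h,a=st[k]
    if 150<a<6000 and 130<x<560 and 150<y<380: print(k,st[k],ce[k].round(1))
for (u,v) in ((423,252),(482,282)):
    k=lab[v,u]
    mk=lab==k
    P=C[mk]; z=np.median(P[:,2])
    uv=np.argwhere(mk)[:,::-1].astype(np.float32)
    r=cv2.minAreaRect(uv); bp=cv2.boxPoints(r)
    # project rays on z=0.030 plane (top of fins)
    nn=cv2.undistortPoints(bp.reshape(-1,1,2).astype(float),c['K'],c['D'])[:,0]
    d=R.from_quat(c['rot']).apply(np.c_[nn,np.ones(4)])
    t=(0.030-c['eye'][2])/d[:,2]; W=c['eye']+d*t[:,None]
    ctr=W.mean(0); e=W[1]-W[0]; f=W[2]-W[1]
    if np.hypot(*e[:2])<np.hypot(*f[:2]): e,f=f,e
    print('bar z',z,'ctr',ctr.round(4),'L',np.hypot(*e[:2]),'W',np.hypot(*f[:2]),'ang',np.degrees(np.arctan2(e[1],e[0])))
# bed plane
g=(hsv[...,1]<60)&(hsv[...,2]<110)
mk=np.zeros_like(g); mk[245:330,232:372]=1
P=C[g&mk]
for _ in range(6):
    ctr=np.median(P,0) if _==0 else P.mean(0)
    if _==0:
        A=np.c_[P[:,:2],np.ones(len(P))]; co=np.linalg.lstsq(A,P[:,2],rcond=None)[0]
    r=P[:,2]-np.c_[P[:,:2],np.ones(len(P))]@co
    Q=P[abs(r)<[.03,.02,.012,.008,.006,.005][_]]; co=np.linalg.lstsq(np.c_[Q[:,:2],np.ones(len(Q))],Q[:,2],rcond=None)[0]
print('bed plane',co,len(Q)); nrm=np.array([-co[0],-co[1],1]);nrm/=np.linalg.norm(nrm)
up=np.array([co[0],co[1]]);print('tilt',np.degrees(np.arccos(nrm[2])),'uphill heading',np.degrees(np.arctan2(up[1],up[0])),'n',nrm)
E
python3 fit1.py
python3 - <<'E'
from h import *
c=load('top0');
cv2.imwrite('pics/c2.png',cv2.resize(c['p'][210:370,390:510],None,fx=4,fy=4,interpolation=cv2.INTER_CUBIC)[:600])
E
```

```text
mat plane [-0.07751661  0.02482012  0.0582273 ] 46580 0.08184251039664857
89 [367 175  16  15 169] [375.  182.1]
110 [408 225  31  54 597] [423.  251.9]
122 [247 261  10  55 395] [252.1 288.3]
124 [468 263  28  39 312] [481.5 282.6]
129 [343 268  17  29 384] [350.4 282.2]
152 [250 329   9  34 257] [253.7 346.1]
bar z 0.028257901741715052 ctr [ 0.5574 -0.1898  0.03  ] L 0.13044583147891592 W 0.026433459630769235 ang -158.38797197670286
bar z 0.02953925056214246 ctr [ 0.4848 -0.3264  0.03  ] L 0.09644858626592184 W 0.025285214572505578 ang -29.747246195779947
bed plane [-0.57209349  0.06000314  0.32779705] 6606
tilt 29.908871427175423 uphill heading 174.01251229455465 n [ 0.49590183 -0.05201189  0.86681955]
```

View pics/c2.png

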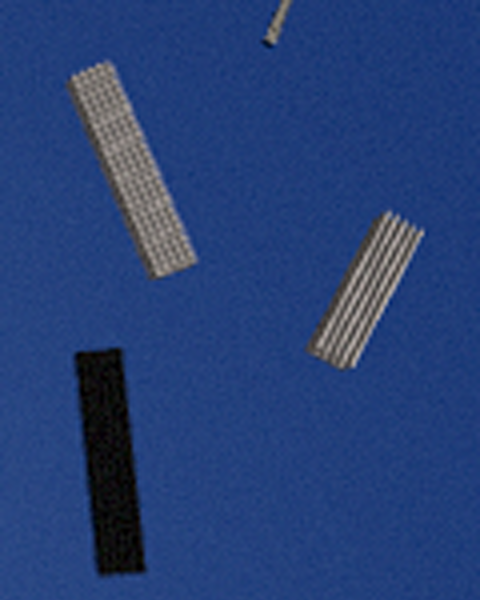

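```bash
cat > fitbed.py <<'E'
from h import *
from scipy.optimize import minimize
def bedT(x,y,th,z=0.064,tilt=np.pi/6):
    ex=np.array([np.cos(th)*np.cos(tilt),np.sin(th)*np.cos(tilt),np.sin(tilt)])
    ey=np.array([-np.sin(th),np.cos(th),0]); ez=np.cross(ex,ey)
    return np.array([x,y,z]),np.c_[ex,ey,ez]
def b2w(T,P): return T[0]+np.atleast_2d(P)@T[1].T
def rect(cx,cy,lx,ly,z): return np.array([[cx-lx/2,cy-ly/2,z],[cx+lx/2,cy-ly/2,z],[cx+lx/2,cy+ly/2,z],[cx-lx/2,cy+ly/2,z]])
def box(cx,cy,lx,ly,z0,z1): return np.vstack([rect(cx,cy,lx,ly,z0),rect(cx,cy,lx,ly,z1)])
S=8
def walls(p):
    cy,L=p; L2=L/2;out=[]
    for a in (box(L2+.0025,cy,.005,.040,0,.007),box(-L2-.0025,cy,.005,.040,0,.007),box(0,cy+.0175,L+.01,.005,0,.007),box(0,cy-.0175,L+.01,.005,0,.007)): out.append(a)
    return out
def render(c,T,roi):
    u0,v0,u1,v1=roi
    im=np.zeros(((v1-v0)*S,(u1-u0)*S),np.uint8)
    def poly(P,val):
        q=w2px(c,b2w(T,P)); q=((q+0.5-[u0,v0])*S-0.5); h=cv2.convexHull(q.astype(np.float32))
        cv2.fillConvexPoly(im,np.round(h*16).astype(np.int32),val,shift=4)
    poly(rect(0,0,.18,.29,0),90)
    for p in ((.04,.142),(-.04,.104)):
        for w in walls(p): poly(w,255)
    return cv2.resize(im,(u1-u0,v1-v0),interpolation=cv2.INTER_AREA)
def fit(tag,roi,x0,excl=None):
    c=load(tag); u0,v0,u1,v1=roi
    p=c['p'][v0:v1,u0:u1].astype(float); V=p.max(2)
    hs=cv2.cvtColor(c['p'],cv2.COLOR_BGR2HSV)[v0:v1,u0:u1]
    def cost(x):
        T=bedT(*x); r=render(c,T,roi).astype(float)
        # wall band: correlate darkness in V within bed
        wall=np.clip((r-90)/165,0,1); bed=np.clip(r/90,0,1)
        # only near pocket region
        w=m
        a=wall[w]; b=V[w]
        A=np.c_[a,np.ones(len(a))]; co,res,_,_=np.linalg.lstsq(A,b,rcond=None)
        return ((b-A@co)**2).mean()
    # mask: pocket region dilated from the initial guess
    r=render(c,bedT(*x0),roi); m=cv2.dilate((r>100).astype(np.uint8),np.ones((9,9)))>0
    best=None
    s=np.array([.003,.003,.03])
    sim=np.vstack([x0]+[np.array(x0)+s*e for e in np.eye(3)])
    o=minimize(cost,x0,method='Nelder-Mead',options=dict(initial_simplex=sim,xatol=1e-5,fatol=1e-3,maxiter=300))
    T=bedT(*o.x); r=render(c,T,roi)
    ov=c['p'][v0:v1,u0:u1].copy(); ov=cv2.resize(ov,None,fx=4,fy=4,interpolation=cv2.INTER_CUBIC)
    for P in (rect(0,0,.18,.29,0),rect(0,.04,.142,.03,0.007),rect(0,.04,.152,.04,.007),rect(0,-.04,.104,.03,0.007),rect(0,-.04,.114,.04,.007)):
        q=((w2px(c,b2w(T,P))+.5-[u0,v0])*4-.5); cv2.polylines(ov,[np.round(q).astype(np.int32)],True,(0,255,255),1)
    cv2.imwrite(f'pics/fit_{tag}.png',ov)
    return o.x,o.fun,cost(x0)
if __name__=='__main__':
    x0=[.466,.09,np.radians(174)]
    x,f,f0=fit('top0',(225,240,380,335),x0); print('top',x.round(4),np.degrees(x[2]),f,f0)
    x2,f,f0=fit('side0',(220,190,350,330),x); print('side',x2.round(4),np.degrees(x2[2]),f,f0)
E
python3 fitbed.py
```

```text
top [0.4702 0.0911 3.0391] 174.1260139753179 45.2121772745485 310.2728929360231
side [0.4671 0.0949 3.0423] 174.31140271119696 1578.94027044396 1730.3970391389526
```

View pics/fit_top0.png

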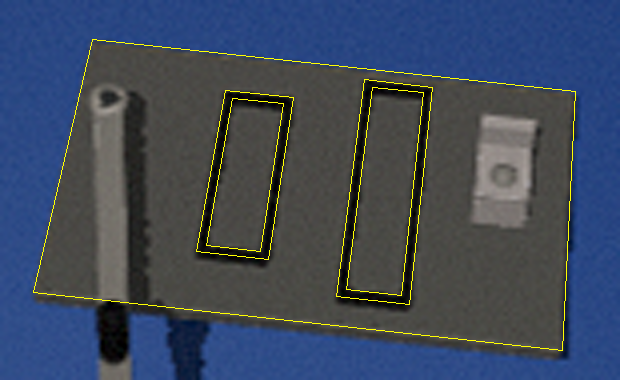

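View pics/fit_side0.png

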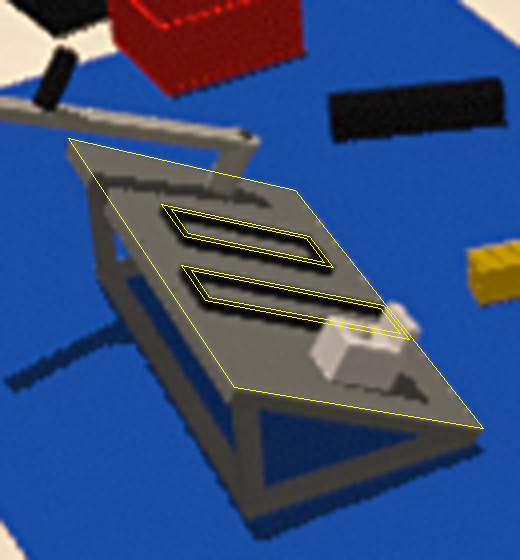

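```bash
cat >> h.py <<'E'
def st():
    s=manip.get_state(); r=R.from_quat(s['orientation']); M=r.as_matrix()
    return s,M
def show():
    s,M=st(); print('t',round(s['clock'],2),'pos',s['position'].round(4),'xhead',np.degrees(np.arctan2(M[1,0],M[0,0])).round(2),'yhead',np.degrees(np.arctan2(M[1,1],M[0,1])).round(2),'zax',M[:,2].round(3),'F',s['contact_force'].round(2),'open',s['opening'].round(4),'q',s['q'].round(2))
def to(target,yhead=None):
    # shift in tool axes (mm) to target, and turn about tool z (deg) so tool y (mod 180) has heading
    s,M=st(); d=M.T@(np.array(target)-s['position'])*1000
    print('shift tool mm',d.round(1),'dist',np.linalg.norm(d).round(1))
    if yhead is not None:
        cur=np.degrees(np.arctan2(M[1,1],M[0,1])); dh=(yhead-cur+90)%180-90
        print('turn about tool z (deg):',(-dh).round(2),'q6',s['q'][5].round(2))
E
python3 - <<'E'
from h import *
show(); to([.557,-.190,.30],111.6); print(st()[1].round(3))
E
```

```text
Traceback (most recent call last):
  File "h.py", line 26, in show
    s,M=st(); print('t',round(s['clock'],2),'pos',s['position'].round(4),'xhead',np.degrees(np.arctan2(M[1,0],M[0,0])).round(2),'yhead',np.degrees(np.arctan2(M[1,1],M[0,1])).round(2),'zax',M[:,2].round(3),'F',s['contact_force'].round(2),'open',s['opening'].round(4),'q',s['q'].round(2))
                                                                                                                                                                                                                                                    ^^^^^^^^^^^^^^^^^^
AttributeError: 'float' object has no attribute 'round'
```

```bash
sed -i "s/s\['opening'\].round(4)/round(s['opening'],4)/" h.py
python3 - <<'E'
from h import *
show(); to([.557,-.190,.30],111.6); print(st()[1].round(3))
E
```

```text
t 0.95 pos [0.2467 0.5742 0.2445] xhead 156.75 yhead 66.75 zax [ 0. -0. -1.] F [0.17 0.13 0.01] open 0.087 q [ 1.04  0.22  1.53 -0.    1.39 -0.13]
shift tool mm [-586.8 -579.7  -55.5] dist 826.7
turn about tool z (deg): -44.85 q6 -0.13
[[-0.919  0.395  0.   ]
 [ 0.395  0.919 -0.   ]
 [-0.    -0.    -1.   ]]
```

>>> send_rows(
  series=[
    [[87, 0, 0, -4, 7.11], [87, 0, 0, -4, 7.11], [87, 0, 0, -4, 7.11], [87, 0, 0, -4, 7.11], [87, 0, 0, -4, 7.11], [87, 0, 0, -4, 7.11], [87, 0, 0, -4, 7.11], [87, 0, 0, -4, 7.11], [87, 0, 0, -4, 7.11], [87, 0, 0, -4, 7.11], [87, 0, 0, -4, 7.11], [87, 0, 0, -4, 7.11], [87, 0, 0, -4, 7.11], [87, 0, 0, -4, 7.11], [87, 0, 0, -4, 7.11], [87, 0, 0, -4, 7.11], [87, 0, 0, -4, 7.11], [87, 0, 0, -4, 7.11], [87, 0, 0, -4, 7.11]],
  ],
  grip_force=8,
)

```text
clock: 2.53
position: [0.2467, 0.5742, 0.3207]
orientation: [0.983, 0.185, -0.0, 0.0]
contact_force: [-0.8, 0.3, 0.7]
opening: 0.0869
```

```bash
python3 - <<'E'
from h import *
show(); to([.557,-.190,.30],111.6)
E
```

```text
t 2.53 pos [0.2467 0.5742 0.3207] xhead 21.31 yhead -68.69 zax [-0. -0. -1.] F [-0.76  0.32  0.72] open 0.0869 q [1.04 0.18 1.43 0.   1.53 2.24]
shift tool mm [ 11.4 824.7  20.7] dist 825.1
turn about tool z (deg): -0.29 q6 2.24
```

>>> send_rows(
  series=[
    [[87, 0, 41, 0, 0], [87, 0, 41, 0, 0], [87, 0, 41, 0, 0], [87, 0, 41, 0, 0], [87, 0, 41, 0, 0], [87, 0, 41, 0, 0], [87, 0, 41, 0, 0], [87, 0, 41, 0, 0], [87, 0, 41, 0, 0], [87, 0, 41, 0, 0], [87, 0, 41, 0, 0], [87, 0, 41, 0, 0], [87, 0, 41, 0, 0], [87, 0, 41, 0, 0], [87, 0, 41, 0, 0], [87, 0, 41, 0, 0], [87, 0, 41, 0, 0], [87, 0, 41, 0, 0], [87, 0, 41, 10, 0], [87, 11, 41, 20, 0]],
  ],
)

```text
clock: 4.2
position: [0.5575, -0.1832, 0.2954]
orientation: [0.982, 0.187, 0.002, 0.002]
contact_force: [1.6, 0.7, 0.4]
opening: 0.087
```

```bash
python3 - <<'E'
from h import *
show(); p,d,i=cap('wrist','w1'); c=load('w1')
s,M=st(); print(w2px(c,s['position']+M[:,2]*0.003), w2px(c,[.557,-.19,.03]),i['eye'])
E
```

```text
t 4.2 pos [ 0.5575 -0.1832  0.2954] xhead 21.56 yhead -68.44 zax [ 0.004 -0.003 -1.   ] F [1.56 0.71 0.39] open 0.087 q [-0.45  0.1   1.57 -0.    1.47  0.74]
[[316.16270537 334.46360411]] [[319.48342758 206.30638882]] [ 0.63210722 -0.15898031  0.42678066]
```

View pics/w1.png

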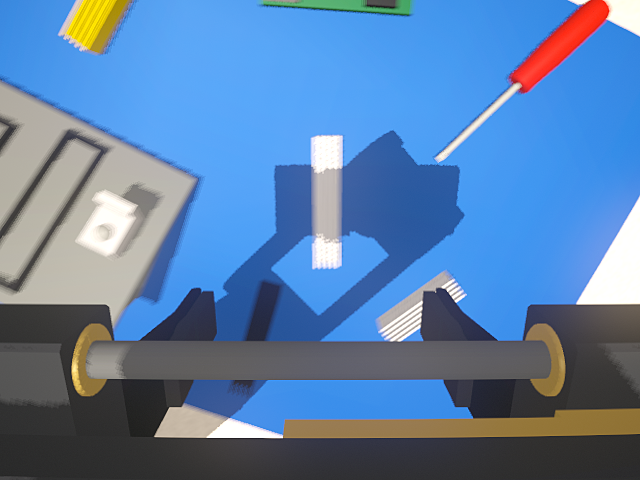

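```bash
cat > bar.py <<'E'
from h import *
import sys
def barfit(tag,roi):
    c=load(tag); C=cloud(c); u0,v0,u1,v1=roi
    Z=C[...,2]; mk=np.zeros(Z.shape,np.uint8); mk[v0:v1,u0:u1]=((Z[v0:v1,u0:u1]>0.018)&(Z[v0:v1,u0:u1]<0.045))
    mk=cv2.morphologyEx(mk,cv2.MORPH_CLOSE,np.ones((5,5)))
    n,lab,stt,ce=cv2.connectedComponentsWithStats(mk); k=1+np.argmax(stt[1:,4]); m=lab==k
    P=C[m]; P=P[P[:,2]>0.022]
    r=cv2.minAreaRect((P[:,:2]*1000).astype(np.float32)); b=cv2.boxPoints(r); e=b[1]-b[0]; f=b[2]-b[1]
    if np.hypot(*e)<np.hypot(*f): e,f=f,e
    print('px',ce[k].round(1),'n',len(P),'z',np.percentile(P[:,2],[10,50,90]).round(4),'rect ctr',np.round(np.array(r[0])/1000,4),'L',np.hypot(*e).round(1),'W',np.hypot(*f).round(1),'ang',np.degrees(np.arctan2(e[1],e[0])).round(2))
E
python3 - <<'E'
from bar import *
barfit('w1',(290,110,370,290))
show(); cap('wrist','w2'); show(); barfit('w2',(290,110,370,290))
E
```

```text
px [323.9 202.6] n 560 z [0.0221 0.0225 0.0233] rect ctr [ 0.5658 -0.1909] L 146.9 W 23.9 ang 22.03
t 4.25 pos [ 0.5586 -0.187   0.2866] xhead 21.4 yhead -68.6 zax [-0.004 -0.001 -1.   ] F [-1.61 -3.03 -4.42] open 0.0873 q [-0.46  0.11  1.57 -0.    1.46  0.74]
t 4.3 pos [ 0.5564 -0.1836  0.2867] xhead 21.39 yhead -68.61 zax [-0.008  0.002 -1.   ] F [-1.59  0.09 -1.83] open 0.0871 q [-0.45  0.11  1.57 -0.    1.47  0.74]
px [320.9 201.4] n 1747 z [0.0295 0.0306 0.0316] rect ctr [ 0.5627 -0.1835] L 146.1 W 23.3 ang 21.9
```

>>> send_rows(
  series=[
    [[87, 0, 0, 0, 0], [87, 0, 0, 0, 0], [87, 0, 0, 0, 0], [87, 0, 0, 0, 0]],
  ],
)

```text
clock: 4.63
position: [0.5568, -0.1785, 0.2948]
orientation: [0.982, 0.189, 0.001, 0.001]
contact_force: [0.3, -0.1, 0.6]
opening: 0.0871
```

```bash
python3 - <<'E'
from bar import *
show(); cap('wrist','w3'); show(); barfit('w3',(290,110,370,290))
c=load('w3'); C=cloud(c)
for v in range(120,290,10): print(v,C[v,327].round(4),c['p'][v,327])
E
```

```text
t 4.63 pos [ 0.5568 -0.1785  0.2948] xhead 21.74 yhead -68.26 zax [ 0.003 -0.001 -1.   ] F [ 0.3  -0.07  0.56] open 0.0871 q [-0.45  0.09  1.57  0.    1.47  0.75]
t 4.68 pos [ 0.5568 -0.1785  0.2947] xhead 21.75 yhead -68.25 zax [ 0.003 -0.001 -1.   ] F [-0.04 -0.55 -0.44] open 0.0873 q [-0.45  0.09  1.57  0.    1.47  0.75]
px [329.2 202.6] n 1759 z [0.029  0.0303 0.0314] rect ctr [ 0.5659 -0.1879] L 146.0 W 23.5 ang 22.48
120 [ 0.6335 -0.1592  0.0022] [249 166  87]
130 [ 0.6246 -0.1628  0.0021] [249 164  87]
140 [ 0.6161 -0.1658  0.0186] [255 255 255]
150 [ 0.6071 -0.1696  0.0136] [255 255 255]
160 [ 0.5982 -0.1732  0.0137] [255 255 255]
170 [ 0.589  -0.1769  0.0129] [176 177 184]
180 [ 0.58   -0.1805  0.0148] [179 181 188]
190 [ 0.5707 -0.1843  0.0146] [178 180 188]
200 [ 0.561  -0.1882  0.0127] [181 185 192]
210 [ 0.5516 -0.192   0.0133] [180 185 192]
220 [ 0.5419 -0.1959  0.0135] [181 185 192]
230 [ 0.5325 -0.1997  0.015 ] [179 181 189]
240 [ 0.5223 -0.2039  0.0138] [229 237 247]
250 [ 0.5121 -0.208   0.0134] [240 249 255]
260 [ 0.5021 -0.2121  0.0141] [230 239 250]
270 [ 0.4876 -0.2183  0.0012] [246 168 104]
280 [ 0.4774 -0.2223  0.003 ] [244 156  78]
```

View pics/w3.png

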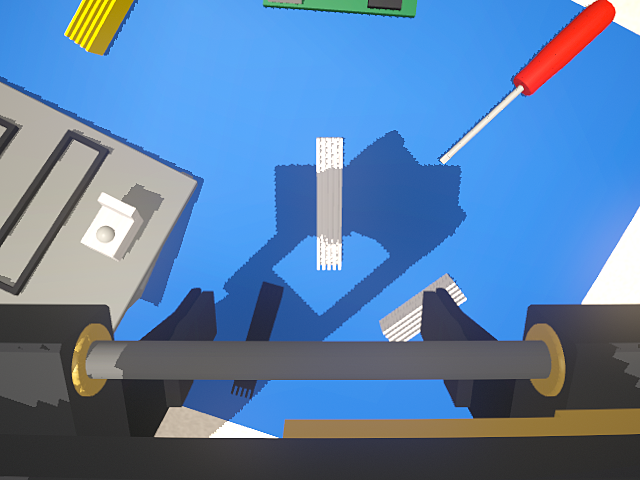

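```bash
cat >> h.py <<'E'
def ray(c,u,v,z):
    n=cv2.undistortPoints(np.array([[[u,v]]],float),c['K'],c['D'])[0,0]
    d=R.from_quat(c['rot']).apply([n[0],n[1],1]); return c['eye']+d*(z-c['eye'][2])/d[2]
E
python3 - <<'E'
from h import *
c=load('w3'); p=c['p'].astype(int)
# non-blue mask: R channel high relative to B
m=((p[...,0]-p[...,2])<40).astype(np.uint8); m[:, :295]=0; m[:,365:]=0; m[:115]=0; m[290:]=0
n,l,s,ce=cv2.connectedComponentsWithStats(m); k=1+np.argmax(s[1:,4]); print(s[k],ce[k])
uv=np.argwhere(l==k)[:,::-1].astype(np.float32); r=cv2.minAreaRect(uv); b=cv2.boxPoints(r); W=np.array([ray(c,u,v,.030) for u,v in b]); print(b.round(1)); print(W.round(4), W.mean(0).round(4))
print([np.linalg.norm(W[i]-W[i-1]).round(4) for i in range(4)])
crop=c['p'][120:290,270:390]; cv2.imwrite('pics/c3.png',cv2.resize(crop,None,fx=3.5,fy=3.5,interpolation=cv2.INTER_CUBIC))
E
```

```text
[ 316  137   27  133 3328] [328.95432692 201.23858173]
[[316. 137.]
 [342. 137.]
 [342. 269.]
 [316. 269.]]
[[ 0.6152 -0.1548  0.03  ]
 [ 0.6242 -0.1773  0.03  ]
 [ 0.5036 -0.2275  0.03  ]
 [ 0.4938 -0.2029  0.03  ]] [ 0.5592 -0.1907  0.03  ]
[np.float64(0.1306), np.float64(0.0243), np.float64(0.1306), np.float64(0.0265)]
```

View pics/c3.png

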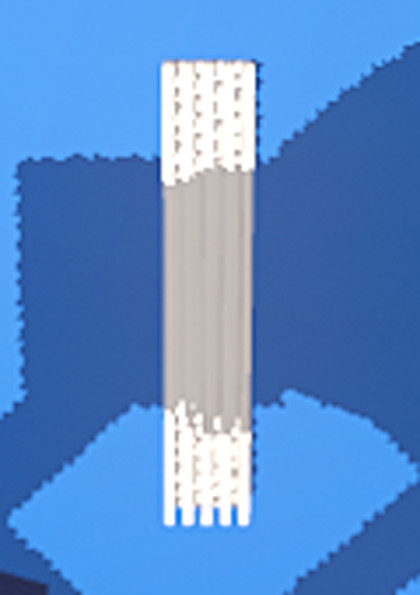

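```bash
python3 - <<'E'
from h import *
show(); to([.5592,-.1907,.078],112.1)
E
```

```text
t 4.68 pos [ 0.5568 -0.1785  0.2947] xhead 21.75 yhead -68.25 zax [ 0.003 -0.001 -1.   ] F [-0.04 -0.55 -0.44] open 0.0873 q [-0.45  0.09  1.57  0.    1.47  0.75]
shift tool mm [ -2.7  11.7 216.8] dist 217.1
turn about tool z (deg): -0.35 q6 0.75
```

>>> send_rows(
  series=[
    [[87, -2.7, 11.7, 0, -0.35], [87, 0, 0, 20, 0], [87, 0, 0, 30, 0], [87, 0, 0, 35, 0], [87, 0, 0, 35, 0], [87, 0, 0, 30, 0], [87, 0, 0, 25, 0], [87, 0, 0, 20, 0], [87, 0, 0, 12, 0], [87, 0, 0, 6, 0], [87, 0, 0, 3, 0], [87, 0, 0, 0, 0], [87, 0, 0, 0, 0], [87, 0, 0, 0, 0]],
  ],
)

```text
clock: 5.85
position: [0.5595, -0.1919, 0.0786]
orientation: [0.982, 0.191, 0.001, 0.001]
contact_force: [-0.0, -0.1, 1.2]
opening: 0.0873
```

```bash
python3 - <<'E'
from h import *
show(); cap('wrist','w4'); to([.5592,-.1907,.038],112.1)
c=load('w4'); s,M=st(); print(w2px(c,s['position']+M[:,2]*0.003))
E
```

```text
t 5.85 pos [ 0.5595 -0.1919  0.0786] xhead 22.02 yhead -67.98 zax [ 0.003 -0.001 -1.   ] F [-0.04 -0.07  1.17] open 0.0873 q [-0.46  0.31  1.75 -0.    1.08  0.72]
shift tool mm [ 0.2 -1.2 40.4] dist 40.5
turn about tool z (deg): -0.09 q6 0.72
[[316.21777586 334.43014877]]
```

View pics/w4.png

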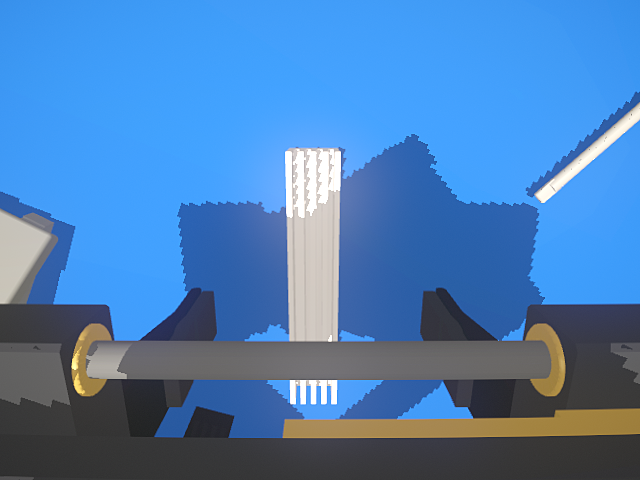

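>>> send_rows(
  series=[
    [[87, 0, -1, 15, 0], [87, 0, 0, 15, 0], [87, 0, 0, 8, 0], [87, 0, 0, 2.5, 0], [87, 0, 0, 0, 0], [20, 0, 0, 0, 0], [20, 0, 0, 0, 0], [20, 0, 0, 0, 0], [20, 0, 0, 0, 0], [20, 0, 0, 0, 0], [20, 0, 0, 0, 0], [20, 0, 0, 0, 0], [20, 0, 0, 0, 0]],
  ],
  grip_force=15,
)

```text
clock: 6.98
position: [0.558, -0.1905, 0.0364]
orientation: [0.982, 0.191, 0.0, -0.0]
contact_force: [-0.0, -0.3, -0.5]
opening: 0.0416
```

```bash
python3 - <<'E'
from h import *
show(); cap('wrist','w5')
E
```

```text
t 6.98 pos [ 0.558  -0.1905  0.0364] xhead 22.01 yhead -67.99 zax [ 0.  0. -1.] F [-0.04 -0.3  -0.52] open 0.0416 q [-0.46  0.37  1.76  0.    1.01  0.72]
```

View pics/w5.png

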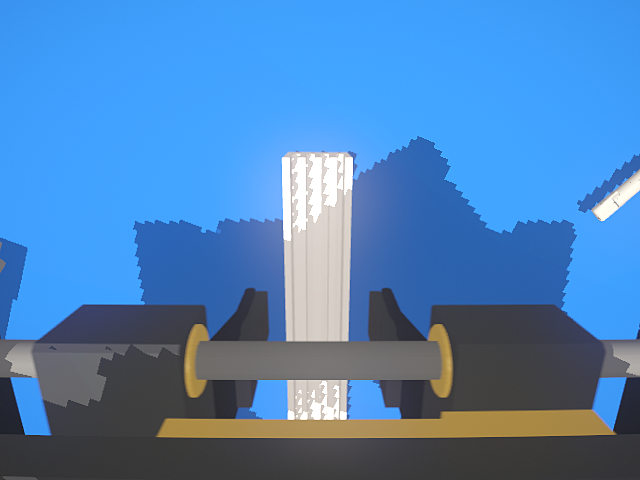

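Fingers slowly closing (41 mm now), centred on the bar at column 318; I keep closing.

>>> send_rows(
  series=[
    [[20, 0, 0, 0, 0], [20, 0, 0, 0, 0], [20, 0, 0, 0, 0], [20, 0, 0, 0, 0], [20, 0, 0, 0, 0], [20, 0, 0, 0, 0], [20, 0, 0, 0, 0]],
  ],
)

```text
clock: 7.62
position: [0.558, -0.1904, 0.0364]
orientation: [0.982, 0.191, -0.0, -0.0]
contact_force: [0.5, 0.0, -0.4]
opening: 0.0238
```

```bash
python3 - <<'E'
from h import *
show()
x=[.4702,.0911,3.0391]
from fitbed import *
T=bedT(*x); print(T[1].round(3)); 
for P in ([0,.04,0],[0,-.04,0],[0,.04,.12],[-.015,-.12,.031],[.15,-.12,.061]): print(P,b2w(T,P).round(4))
to([.5245,.0417,.30],84.1)
E
```

```text
t 7.62 pos [ 0.558  -0.1904  0.0364] xhead 22.01 yhead -67.99 zax [-0.  0. -1.] F [ 0.53  0.   -0.37] open 0.0238 q [-0.46  0.37  1.76  0.    1.01  0.72]
[[-0.861 -0.102  0.497]
 [ 0.089 -0.995 -0.051]
 [ 0.5    0.     0.866]]
[0, 0.04, 0] [[0.4661 0.0513 0.064 ]]
[0, -0.04, 0] [[0.4743 0.1309 0.064 ]]
[0, 0.04, 0.12] [[0.5258 0.0452 0.1679]]
[-0.015, -0.12, 0.031] [[0.5108 0.2076 0.0833]]
[0.15, -0.12, 0.061] [[0.3836 0.2206 0.1918]]
shift tool mm [  56.  -227.7 -263.6] dist 352.8
turn about tool z (deg): 27.91 q6 0.72
```

>>> send_rows(
  series=[
    [[20, 0, 0, -10, 0], [20, 0, 0, -20, 0], [20, 0, 0, -30, 5], [20, 0, 0, -30, 6], [20, 0, 0, -30, 6], [20, 0, 0, -30, 6], [20, 0, 0, -30, 4.9], [20, 0, 0, -20, 0], [20, 0, 0, -10, 0], [20, 0, 0, 0, 0], [20, 0, 0, 0, 0]],
  ],
)

```text
clock: 8.53
position: [0.5578, -0.1904, 0.2461]
orientation: [0.999, -0.051, -0.0, 0.0]
contact_force: [0.2, -0.1, -2.5]
opening: 0.0238
```

```bash
python3 - <<'E'
from h import *
show()
to([.5245,.0454,.26],84.1)
E
```

```text
t 8.53 pos [ 0.5578 -0.1904  0.2461] xhead -5.87 yhead -95.87 zax [-0.  0. -1.] F [ 0.2  -0.09 -2.54] open 0.0238 q [-0.46  0.14  1.62 -0.    1.39  1.21]
shift tool mm [ -57.2 -231.1  -13.9] dist 238.5
turn about tool z (deg): 0.03 q6 1.21
```

>>> send_rows(
  series=[
    [[20, -3, -12, 0, 0], [20, -5, -20, -2, 0], [20, -7, -28, -2, 0], [20, -8, -34, -2, 0], [20, -8, -34, -2, 0], [20, -8, -34, -2, 0], [20, -7, -28, -2, 0], [20, -6, -22, -1, 0], [20, -4, -14, 0, 0], [20, -1, -5, 0, 0], [20, 0, 0, 0, 0], [20, 0, 0, 0, 0], [20, 0, 0, 0, 0], [20, 0, 0, 0, 0]],
  ],
)

```text
clock: 9.7
position: [0.525, 0.0442, 0.259]
orientation: [0.999, -0.052, -0.0, 0.0]
contact_force: [0.6, 0.5, -2.1]
opening: 0.0236
```

```bash
python3 - <<'E'
from h import *
show(); cap('wrist','w6'); show()
E
```

```text
t 9.7 pos [0.525  0.0442 0.259 ] xhead -5.97 yhead -95.97 zax [-0.001 -0.    -1.   ] F [ 0.57  0.45 -2.07] open 0.0236 q [-0.07 -0.02  1.76 -0.    1.4   1.61]
t 9.75 pos [0.5251 0.0442 0.2591] xhead -5.97 yhead -95.97 zax [-0. -0. -1.] F [-0.59  0.52 -1.75] open 0.0236 q [-0.07 -0.02  1.76 -0.    1.4   1.61]
```

View pics/w6.png

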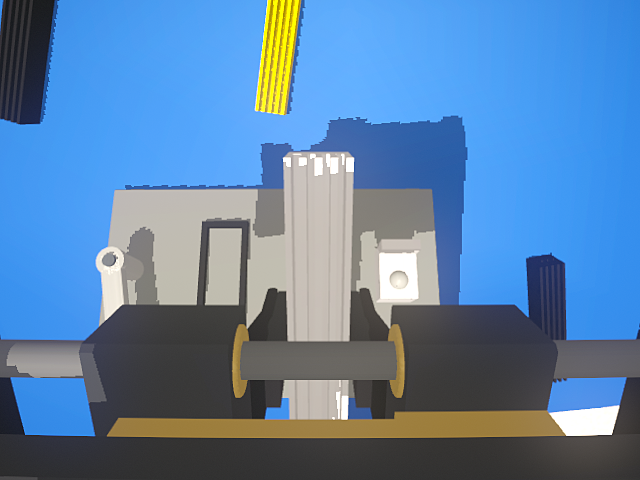

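```bash
cat > ov.py <<'E'
from fitbed import *
def overlay(tag,x,out,sc=1.25):
    c=load(tag); T=bedT(*x); ov=cv2.resize(c['p'],None,fx=sc,fy=sc,interpolation=cv2.INTER_CUBIC)
    for P in (rect(0,0,.18,.29,0),rect(0,.04,.142,.03,0.007),rect(0,.04,.152,.04,.007),rect(0,-.04,.104,.03,0.007),rect(0,-.04,.114,.04,.007)):
        # densify
        Q=np.vstack([np.linspace(P[i],P[(i+1)%4],20) for i in range(4)])
        q=((w2px(c,b2w(T,Q))+.5)*sc-.5); cv2.polylines(ov,[np.round(q*8).astype(np.int32)],True,(0,0,255),1,shift=3)
    cv2.imwrite(f'pics/{out}.png',ov)
E
python3 - <<'E'
from ov import *
overlay('w6',[.4702,.0911,3.0391],'o6')
E
```

```text
(no output)
```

View pics/o6.png

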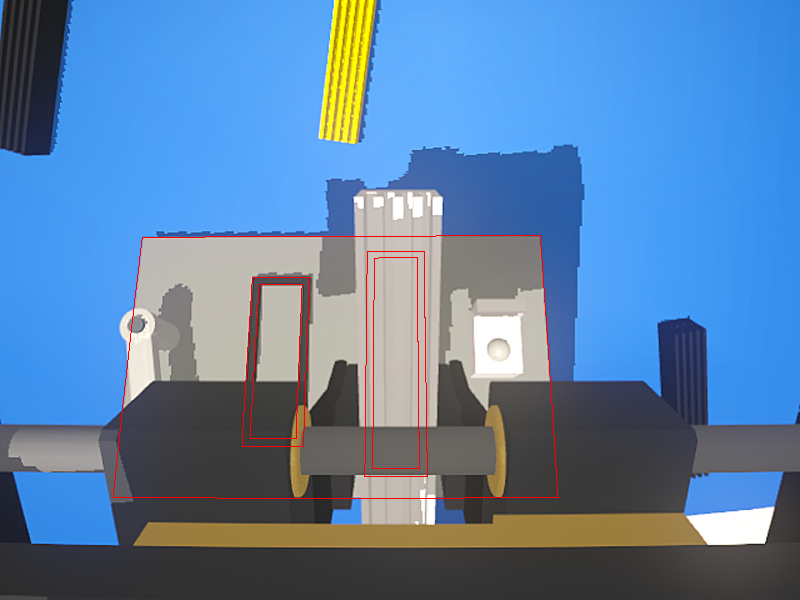

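```bash
python3 - <<'E'
from ov import *
from scipy.optimize import minimize
c=load('w6'); x0=np.array([.4702,.0911,3.0391])
roi=(100,175,450,302)
u0,v0,u1,v1=roi
V=c['p'][v0:v1,u0:u1].max(2).astype(float); p=c['p'][v0:v1,u0:u1].astype(float); sat=p[...,0]-p[...,2]
r=render(c,bedT(*x0),roi); m=cv2.dilate((r>120).astype(np.uint8),np.ones((13,13)))>0; m[:,255-u0:]=0
# bed edges: right edge and bottom edge in bluish measure
e=cv2.dilate((cv2.Canny((r>45).astype(np.uint8)*255,50,100)>0).astype(np.uint8),np.ones((9,9)))>0; e[:,255-u0:375-u0]=0; e[:,:140-u0]=0
def cost(x,full=False):
    rr=render(c,bedT(*x),roi).astype(float); wall=np.clip((rr-90)/165,0,1); bed=np.clip(rr/90,0,1)
    def ls(a,b):
        A=np.c_[a,np.ones(len(a))]; co=np.linalg.lstsq(A,b,rcond=None)[0]; return ((b-A@co)**2).mean()/b.var()
    return ls(wall[m],V[m])+ls(bed[e],sat[e])
s=np.array([.003,.003,.02]); sim=np.vstack([x0]+[x0+s*k for k in np.eye(3)])
o=minimize(cost,x0,method='Nelder-Mead',options=dict(initial_simplex=sim,xatol=1e-5,fatol=1e-5))
print(cost(x0),o.fun,o.x.round(4),np.degrees(o.x[2]))
overlay('w6',o.x,'o6b',1.0)
im=cv2.imread('pics/o6b.png')[170:310,100:460]; cv2.imwrite('pics/o6c.png',cv2.resize(im,None,fx=2.2,fy=2.2,interpolation=cv2.INTER_CUBIC))
E
```

```text
0.24426676809041448 0.1936954189899421 [0.4706 0.0909 3.0362] 173.96400995162313
```

View pics/o6c.png

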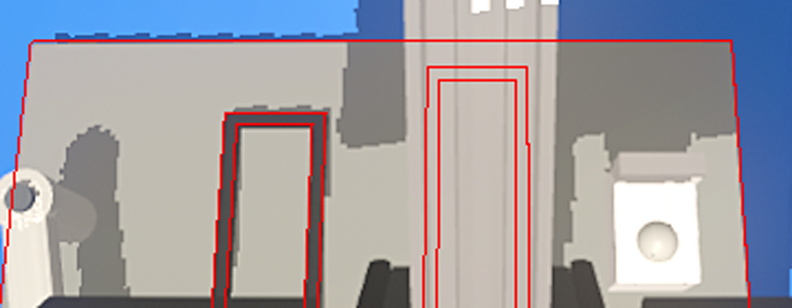

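```bash
python3 - <<'E'
from h import *
c=load('w6'); p=c['p']
g=p.astype(int)
pos=np.array([.5251,.0442,.2591]); h=np.radians(-5.97)
X=np.array([np.cos(h),np.sin(h),0]);Y=np.array([np.sin(h),-np.cos(h),0])
for sx in (.066,.03):
    for sy in (-.012,.012): print(sx,sy,w2px(c,pos+X*sx+Y*sy+np.array([0,0,-.0064])).round(1))
for v in (157,165,180,200,240): print(v,[int(x) for x in g[v,275:365].sum(1)//3])
ov=cv2.resize(p[140:300,270:370],None,fx=5,fy=5,interpolation=cv2.INTER_NEAREST)[:600]; cv2.imwrite('pics/c6.png',ov)
E
```

```text
0.066 -0.012 [[281.5 157.3]]
0.066 0.012 [[351.6 157.3]]
0.03 -0.012 [[284.  257.2]]
0.03 0.012 [[349.5 257.1]]
157 [112, 113, 113, 113, 113, 112, 110, 117, 190, 228, 227, 224, 223, 223, 226, 207, 164, 169, 184, 195, 195, 195, 194, 198, 214, 224, 224, 224, 225, 226, 218, 187, 177, 193, 185, 255, 255, 255, 255, 255, 229, 221, 224, 224, 224, 225, 221, 205, 192, 193, 186, 255, 255, 255, 255, 204, 212, 224, 223, 223, 223, 223, 220, 204, 189, 189, 181, 255, 255, 222, 173, 191, 214, 222, 221, 221, 224, 225, 190, 118, 108, 113, 113, 113, 113, 112, 112, 112, 112, 111]
165 [112, 113, 112, 113, 112, 113, 112, 103, 169, 201, 189, 250, 255, 255, 255, 255, 155, 168, 184, 195, 195, 196, 193, 205, 254, 255, 255, 255, 253, 182, 184, 171, 177, 195, 195, 195, 194, 192, 186, 229, 255, 255, 255, 255, 255, 255, 255, 255, 185, 193, 194, 187, 255, 255, 255, 238, 255, 255, 255, 255, 255, 255, 255, 205, 187, 191, 190, 187, 182, 178, 161, 255, 255, 255, 255, 255, 255, 255, 255, 90, 109, 113, 113, 113, 114, 113, 113, 113, 113, 113]
180 [112, 112, 113, 113, 113, 113, 112, 106, 133, 181, 199, 195, 194, 195, 197,
[... 585 characters left out ...]
 194, 194, 194, 194, 194, 194, 195, 193, 193, 194, 194, 195, 193, 177, 180, 196, 195, 194, 194, 194, 193, 191, 190, 190, 192, 192, 191, 178, 165, 175, 191, 195, 194, 194, 194, 199, 178, 131, 125, 127, 127, 128, 127, 127, 127, 126, 127, 127, 126]
240 [186, 186, 186, 186, 186, 186, 186, 185, 186, 186, 190, 192, 192, 192, 192, 194, 188, 173, 164, 179, 192, 192, 191, 192, 192, 192, 192, 192, 192, 192, 193, 185, 175, 184, 191, 190, 190, 189, 189, 190, 191, 193, 192, 192, 192, 192, 193, 192, 191, 191, 191, 192, 192, 187, 174, 183, 194, 193, 192, 193, 193, 192, 189, 189, 189, 190, 192, 181, 165, 170, 186, 194, 193, 193, 193, 197, 178, 132, 125, 128, 128, 128, 128, 127, 124, 152, 183, 190, 188, 187]
```

View pics/c6.png

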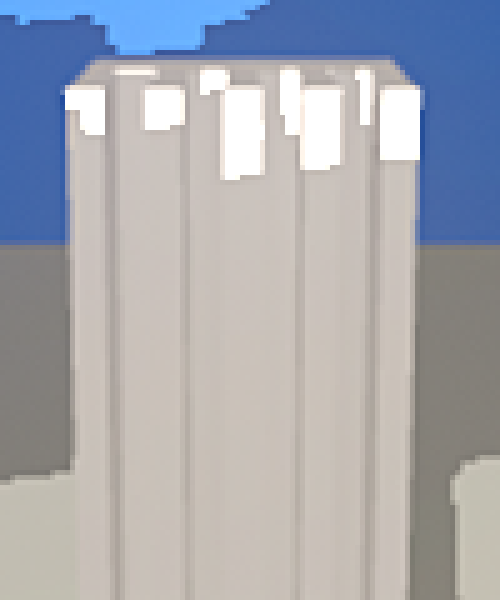

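```bash
cat > place.py <<'E'
from fitbed import *
XB=[.4705,.0910,3.0372]
def path(py,half,off,hp,zp,sc,lift=0,phis=(30,),dy=0,yaw=None):
    # py: pocket y in bed; half: half length; off: bar centre offset downslope from pivot; hp: pivot height above bar bottom; zp: pivot below TCP
    T=bedT(*XB); out=[]
    corner=half+sc   # upslope corner s
    for ph in phis:
        f=np.radians(ph); L=half-off  # corner to pivot dist along the bar: pivot is off upslope of bar centre
        s=corner-L*np.cos(f)+hp*np.sin(f); n=L*np.sin(f)+hp*np.cos(f)
        W=b2w(T,[s,py+dy,n])[0]+[0,0,zp+lift]; out.append(W)
    return np.array(out)
def toolshift(W,M): return (W@M)*1000
E
python3 - <<'E'
from place import *
s,M=st()
phis=[30,27.5,25,22.5,20,17.5,15,12.5,10,7.5,5,2.5,0]
W=path(.04,.065,.001,.0202,.0142,-.0015,0,phis,dy=-.0003)
print(W[0].round(4),W[-1].round(4)); 
pre=W[0]+[0,0,.015]; print('pre',pre)
to(pre,84.0)
print((np.diff(W,axis=0)@M*1000).round(1).tolist())
E
```

```text
[0.4753 0.0506 0.1301] [0.4768 0.0504 0.0954]
pre [0.47532149 0.05057753 0.14515   ]
shift tool mm [-50.1  -1.2 114. ] dist 124.5
turn about tool z (deg): 0.03 q6 1.61
[[0.8, -0.0, 2.8], [0.7, -0.0, 2.8], [0.6, -0.0, 2.9], [0.4, -0.0, 2.9], [0.3, -0.0, 2.9], [0.2, -0.0, 2.9], [0.1, -0.0, 2.9], [-0.1, -0.0, 2.9], [-0.2, -0.0, 2.9], [-0.3, -0.0, 2.9], [-0.4, -0.0, 2.9], [-0.6, -0.0, 2.9]]
```

>>> send_rows(
  series=[
    [[20, -4, 0, 5, 0], [20, -8, -1, 10, 0], [20, -10, 0, 15, 0], [20, -10, 0, 18, 0], [20, -8, 0, 18, 0], [20, -6, 0, 18, 0], [20, -3, 0, 15, 0], [20, -1, 0, 10, 0], [20, 0, 0, 5, 0], [20, 0, 0, 0, 0], [20, 0, 0, 0, 0], [20, 0, 0, 0, 0], [20, 0, 0, 0, 0]],
  ],
)

```text
clock: 10.83
position: [0.4763, 0.0512, 0.1465]
orientation: [0.999, -0.051, 0.001, 0.0]
contact_force: [0.2, 0.3, -2.0]
opening: 0.0238
```

```bash
python3 - <<'E'
from place import *
show(); W=path(.04,.065,.001,.0202,.0142,-.0015,0,[30,0],dy=-.0003); to(W[0],84.0); to(W[1])
cap('wrist','w7'); cap('side','s7')
from ov import *
overlay('w7',XB,'o7')
c=load('s7'); cv2.imwrite('pics/c7.png',cv2.resize(c['p'][100:340,150:400],None,fx=2.5,fy=2.5,interpolation=cv2.INTER_CUBIC))
E
```

```text
t 10.83 pos [0.4763 0.0512 0.1465] xhead -5.89 yhead -95.89 zax [ 0.002 -0.    -1.   ] F [ 0.19  0.33 -1.97] open 0.0238 q [-0.06 -0.04  2.   -0.    1.18  1.62]
shift tool mm [-1.   0.7 16.3] dist 16.4
turn about tool z (deg): 0.11 q6 1.62
shift tool mm [ 0.5  0.7 51.1] dist 51.1
```

View pics/o7.png

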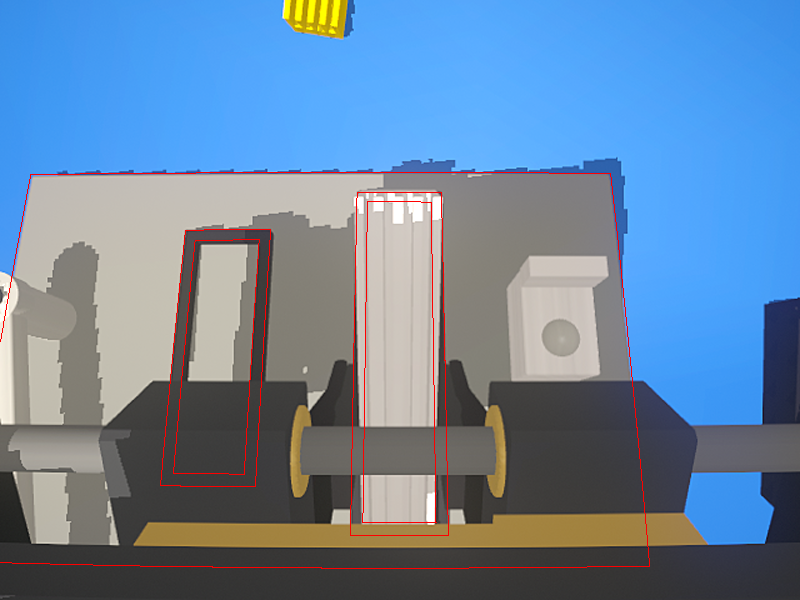

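View pics/c7.png

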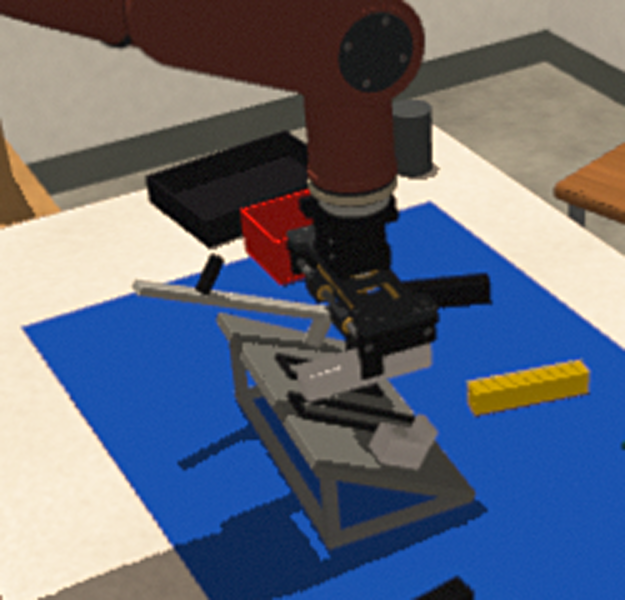

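>>> send_rows(
  series=[
    [[20, -0.5, 0.7, 4, 0.1], [20, -0.5, 0, 6, 0], [20, 0, 0, 4, 0], [20, 0.3, 0, 1.5, 0], [20, 0.3, 0, 1.5, 0], [20, 0.3, 0, 1.5, 0], [20, 0, 0, 0, 0], [20, 0, 0, 0, 0]],
  ],
  grip_force=7,
)

```text
clock: 11.6
position: [0.4752, 0.0506, 0.1268]
orientation: [0.999, -0.052, -0.0, 0.0]
contact_force: [0.2, -0.1, -2.1]
opening: 0.0237
```

```bash
python3 - <<'E'
from place import *
show(); W=path(.04,.065,.001,.0202,.0142,-.0015,0,[30,20,0],dy=-.0003); to(W[1],84.0); to(W[2])
E
```

```text
t 11.6 pos [0.4752 0.0506 0.1268] xhead -5.99 yhead -95.99 zax [-0. -0. -1.] F [ 0.25 -0.13 -2.08] open 0.0237 q [-0.06 -0.01  2.01 -0.    1.14  1.62]
shift tool mm [2.7 0.  8.1] dist 8.5
turn about tool z (deg): 0.01 q6 1.62
shift tool mm [ 1.7  0.  31.4] dist 31.4
```

>>> send_rows(
  series=[
    [[20, 1, 0, 2, 0], [20, 0.6, 0, 2, 0], [20, 0.5, 0, 2, 0], [20, 0.3, 0, 2, 0], [20, 0, 0, 0, 0], [20, 0, 0, 0, 0]],
  ],
)

```text
clock: 12.1
position: [0.4775, 0.0504, 0.1187]
orientation: [0.999, -0.052, -0.0, -0.0]
contact_force: [0.3, -0.6, -1.8]
opening: 0.0245
```

```bash
python3 - <<'E'
from place import *
show(); cap('wrist','w8'); cap('side','s8')
c=load('s8'); cv2.imwrite('pics/c8.png',cv2.resize(c['p'][180:340,220:380],None,fx=3.7,fy=3.7,interpolation=cv2.INTER_CUBIC))
E
```

```text
t 12.1 pos [0.4775 0.0504 0.1187] xhead -5.99 yhead -95.99 zax [-0.  0. -1.] F [ 0.27 -0.63 -1.81] open 0.0245 q [-0.06  0.01  2.01  0.    1.13  1.62]
```

View pics/c8.png

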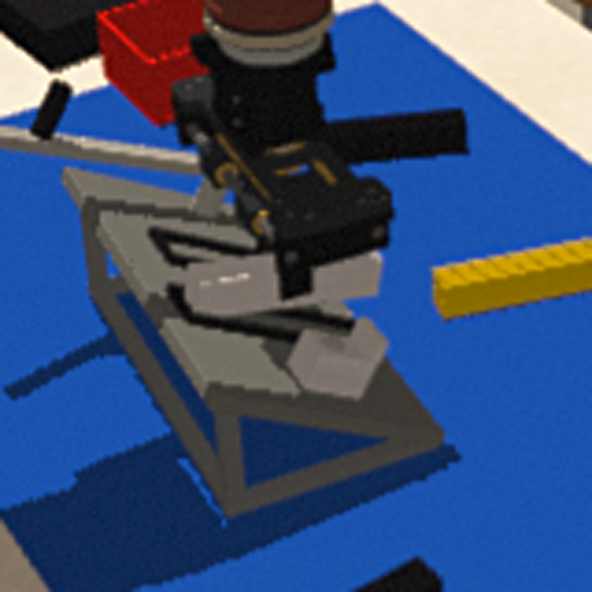

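View pics/w8.png

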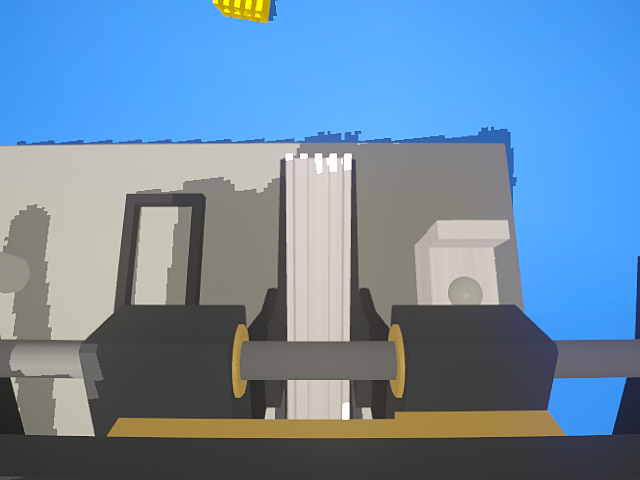

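>>> send_rows(
  series=[
    [[20, 0.2, 0, 2.5, 0], [20, 0.2, 0, 2.5, 0], [20, 0.1, 0, 2.5, 0], [20, 0, 0, 2.5, 0], [20, -0.1, 0, 2.5, 0], [20, -0.2, 0, 2.5, 0], [20, -0.3, 0, 2.5, 0], [20, -0.3, 0, 1.5, 0], [20, 0, 0, 0, 0], [20, 0, 0, 0, 0]],
  ],
)

```text
clock: 13.03
position: [0.4768, 0.0504, 0.0996]
orientation: [0.999, -0.052, -0.0, 0.0]
contact_force: [0.5, 0.3, -1.3]
opening: 0.0238
```

```bash
python3 - <<'E'
from place import *
show(); W=path(.04,.065,.001,.0202,.0142,-.0015,0,[30,20,0],dy=-.0003); to(W[2])
cap('wrist','w9'); cap('side','s9')
c=load('s9'); cv2.imwrite('pics/c9.png',cv2.resize(c['p'][180:340,220:380],None,fx=3.7,fy=3.7,interpolation=cv2.INTER_CUBIC))
E
```

```text
t 13.03 pos [0.4768 0.0504 0.0996] xhead -5.99 yhead -95.99 zax [-0.001  0.    -1.   ] F [ 0.55  0.32 -1.28] open 0.0238 q [-0.06  0.03  2.02 -0.    1.09  1.62]
shift tool mm [0.1 0.  4.2] dist 4.2
```

View pics/c9.png

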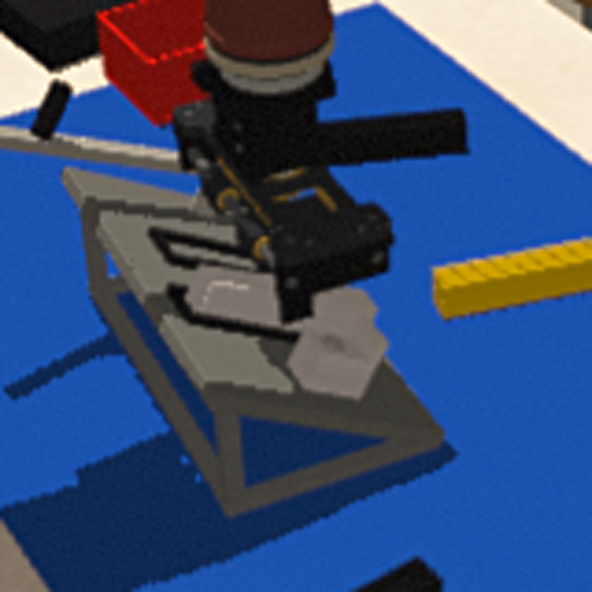

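View pics/w9.png

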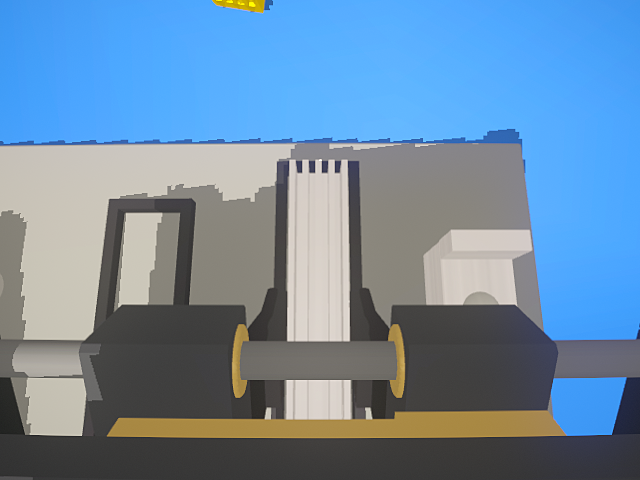

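>>> send_rows(
  series=[
    [[20, -0.2, 0, 1.5, 0], [20, -0.2, 0, 1.5, 0], [20, -0.1, 0, 1.2, 0], [20, 0, 0, 0.5, 0], [20, 0, 0, 0, 0], [20, 0, 0, 0, 0]],
  ],
)

```text
clock: 13.63
position: [0.4772, 0.0504, 0.0955]
orientation: [0.999, -0.052, 0.001, -0.0]
contact_force: [0.5, 0.3, 1.7]
opening: 0.0241
```

```bash
python3 - <<'E'
from place import *
show(); cap('wrist','w10'); cap('side','s10')
c=load('s10'); cv2.imwrite('pics/c10.png',cv2.resize(c['p'][180:340,220:380],None,fx=3.7,fy=3.7,interpolation=cv2.INTER_CUBIC))
from ov import *
overlay('w10',XB,'o10')
E
```

```text
t 13.63 pos [0.4772 0.0504 0.0955] xhead -5.99 yhead -95.99 zax [ 0.001 -0.    -1.   ] F [0.47 0.33 1.73] open 0.0241 q [-0.06  0.04  2.03  0.    1.07  1.62]
```

View pics/c10.png

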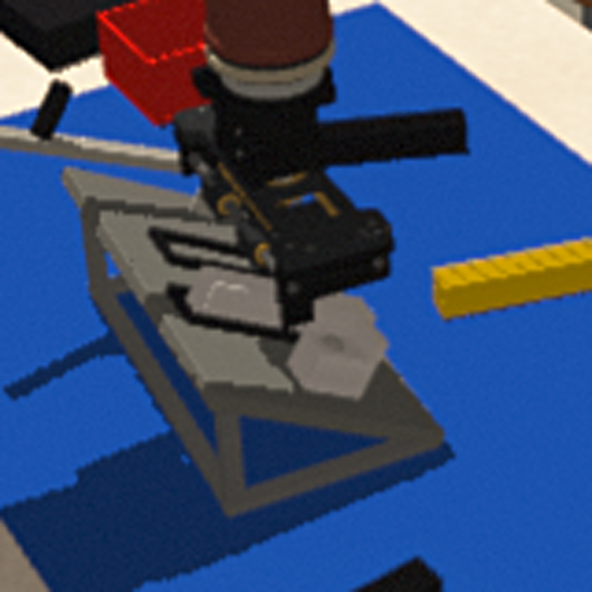

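View pics/o10.png

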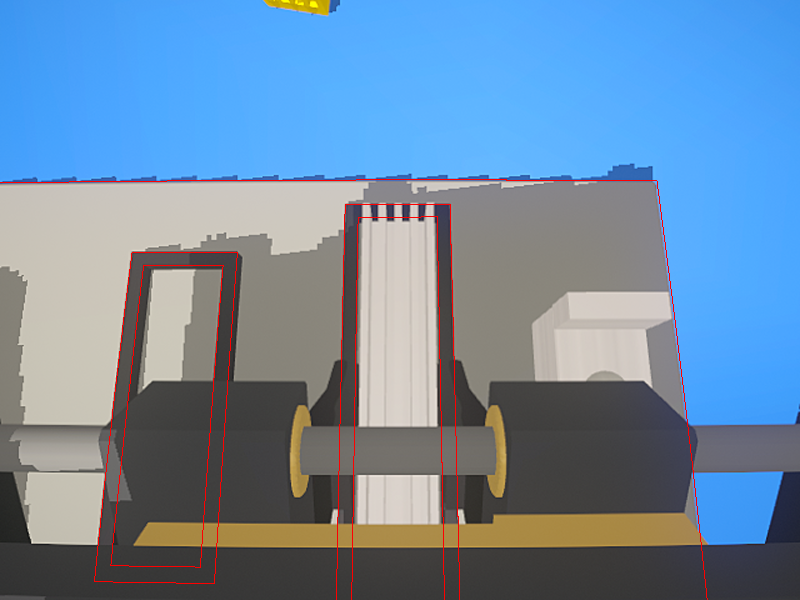

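```bash
cat > chk.py <<'E'
from place import *
def chk(tag,roi,py,sw=None):
    c=load(tag); C=cloud(c); u0,v0,u1,v1=roi; P=C[v0:v1,u0:u1].reshape(-1,3)
    T=bedT(*XB); B=(P-T[0])@T[1]; ok=(abs(B[:,1]-py)<.013)&(B[:,2]>.02)&(B[:,2]<.07); B=B[ok]
    # fin tops: upper envelope: robust fit
    A=np.c_[B[:,0],np.ones(len(B))]; y=B[:,2]; w=np.ones(len(B),bool)
    for _ in range(15):
        co=np.linalg.lstsq(A[w],y[w],rcond=None)[0]; r=y-A@co; w=(r>-.0015)&(r<.004)
    print('fin tops: slope(rad)',co[0].round(4),'n at x=0',co[1].round(4),'x range',np.percentile(B[w][:,0],[0,1,99,100]).round(4),'y range',np.percentile(B[w][:,1],[1,99]).round(4),w.sum())
    # bed floor ref
    B=(P-T[0])@T[1]
def floor(tag):
    c=load(tag); C=cloud(c); T=bedT(*XB); B=(C.reshape(-1,3)-T[0])@T[1]
    ok=(abs(B[:,0])<.085)&(abs(B[:,2])<.012)&(((B[:,1]>-.015)&(B[:,1]<.015))|((B[:,1]>-.1)&(B[:,1]<-.07))|((B[:,1]>.065)&(B[:,1]<.08)))
    B=B[ok]; A=np.c_[B[:,:2],np.ones(len(B))]; co=np.linalg.lstsq(A,B[:,2],rcond=None)[0]; print('floor n = %.4f x + %.4f y + %.4f'%tuple(co),len(B))
E
python3 - <<'E'
from chk import *
for t in ('w7','w10'): floor(t)
chk('w10',(275,165,362,300),.04); 
c=load('w10'); C=cloud(c); T=bedT(*XB)
for u in range(288,352,4): print(u,[((C[v,u]-T[0])@T[1])[2].round(4) for v in (185,220,260,290)])
E
```

```text
floor n = 0.0005 x + 0.0007 y + 0.0003 23372
floor n = 0.0001 x + 0.0009 y + 0.0005 28862
fin tops: slope(rad) -0.0 n at x=0 0.0285 x range [-0.0661 -0.065  -0.0094 -0.0089] y range [0.0284 0.0521] 4059
288 [np.float64(0.0013), np.float64(0.0011), np.float64(0.0004), np.float64(0.0281)]
292 [np.float64(0.029), np.float64(0.0282), np.float64(0.0287), np.float64(0.0281)]
296 [np.float64(0.0237), np.float64(0.0221), np.float64(0.1936), np.float64(0.0144)]
300 [np.float64(0.0124), np.float64(0.0128), np.float64(0.0126), np.float64(0.0117)]
304 [np.float64(0.0293), np.float64(0.0287), np.float64(0.0289), np.float64(0.0296)]
308 [np.float64(0.0273), np.float64(0.0284), np.float64(0.0289), np.float64(0.0255)]
312 [np.float64(0.0126), np.float64(0.0125), np.float64(0.0135), np.float64(0.0123)]
316 [np.float64(0.0284), np.float64(0.029), np.float64(0.0286), np.float64(0.0288)]
320 [np.float64(0.0292), np.float64(0.0287), np.float64(0.0286), np.float64(0.0288)]
324 [np.float64(0.0126), np.float64(0.0134), np.float64(0.0132), np.float64(0.012)]
328 [np.float64(0.0186), np.float64(0.0142), np.float64(0.0126), np.float64(0.013)]
332 [np.float64(0.0288), np.float64(0.0299), np.float64(0.0288), np.float64(0.0282)]
336 [np.float64(0.0127), np.float64(0.0119), np.float64(0.0129), np.float64(0.0117)]
340 [np.float64(0.0154), np.float64(0.0133), np.float64(0.0127), np.float64(0.0121)]
344 [np.float64(0.0284), np.float64(0.0285), np.float64(0.0286), np.float64(0.0289)]
348 [np.float64(0.0017), np.float64(0.0011), np.float64(0.0285), np.float64(0.0277)]
```

>>> send_rows(
  series=[
    [[44, 0, 0, 0, 0], [44, 0, 0, 0, 0], [44, 0, 0, 0, 0], [44, 0, 0, 0, 0], [44, 0, 0, 0, 0], [44, 0, 0, 0, 0], [44, 0, 0, 0, 0], [44, 0, 0, 0, 0]],
  ],
)

```text
clock: 14.4
position: [0.4767, 0.0505, 0.0952]
orientation: [0.999, -0.052, -0.0, -0.0]
contact_force: [-0.0, -0.1, 0.1]
opening: 0.0443
```

```bash
python3 - <<'E'
from chk import *
show(); cap('wrist','w11'); chk('w11',(275,165,362,300),.04)
E
```

```text
t 14.4 pos [0.4767 0.0505 0.0952] xhead -5.99 yhead -95.99 zax [-0.  0. -1.] F [-0.04 -0.12  0.06] open 0.0443 q [-0.06  0.04  2.03  0.    1.08  1.62]
fin tops: slope(rad) 0.0003 n at x=0 0.0285 x range [-0.0655 -0.0645 -0.0091 -0.0086] y range [0.0285 0.0521] 4055
```

>>> send_rows(
  series=[
    [[44, 0, 0, -6, 0], [44, 0, 0, -15, 0], [44, 0, 0, -28, 0], [44, 0, 0, -35, 0], [60, 0, 0, -35, 5], [87, 0, 0, -25, 7], [87, 0, 0, -15, 7], [87, 0, 0, -6, 4.8], [87, 0, 0, 0, 0], [87, 0, 0, 0, 0]],
  ],
)

```text
clock: 15.28
position: [0.4768, 0.0505, 0.2607]
orientation: [0.967, -0.256, 0.0, -0.0]
contact_force: [-0.2, 0.6, -0.4]
opening: 0.0762
```

```bash
python3 - <<'E'
from chk import *
show(); to([.4848,-.3264,.24],60.25); print(np.hypot(.4848,.3264))
E
```

```text
t 15.28 pos [0.4768 0.0505 0.2607] xhead -29.63 yhead -119.63 zax [ 0.001 -0.    -1.   ] F [-0.25  0.6  -0.36] open 0.0762 q [-0.06 -0.15  1.87 -0.    1.41  2.03]
shift tool mm [193.3 323.6  20.7] dist 377.5
turn about tool z (deg): 0.12 q6 2.03
0.5844381917705243
```

>>> send_rows(
  series=[
    [[87, 6, 10, 0, 0], [87, 12, 20, 0, 0], [87, 17, 28, 2, 0], [87, 19, 32, 3, 0], [87, 19, 32, 3, 0], [87, 19, 32, 3, 0], [87, 19, 32, 3, 0], [87, 19, 32, 3, 0], [87, 19, 32, 3, 0], [87, 17, 28, 1, 0], [87, 13, 22, 0, 0], [87, 9, 15, 0, 0], [87, 5, 8, 0, 0], [87, 0, 0, 0, 0], [87, 0, 0, 0, 0], [87, 0, 0, 0, 0], [87, 0, 0, 0, 0]],
  ],
)

```text
clock: 16.7
position: [0.484, -0.3243, 0.2393]
orientation: [0.967, -0.256, -0.0, -0.0]
contact_force: [0.4, 0.3, -1.4]
opening: 0.0868
```

```bash
python3 - <<'E'
from chk import *
show(); cap('wrist','w12')
E
```

```text
t 16.7 pos [ 0.484  -0.3243  0.2393] xhead -29.68 yhead -119.68 zax [-0.  0. -1.] F [ 0.35  0.33 -1.35] open 0.0868 q [-0.73  0.12  1.65  0.    1.37  1.36]
```

View pics/w12.png

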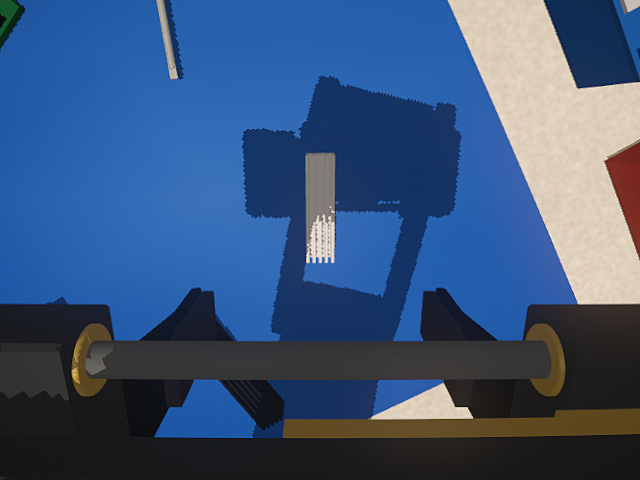

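```bash
python3 - <<'E'
from h import *
c=load('w12'); p=c['p'].astype(int)
m=((p[...,0]-p[...,2])<30).astype(np.uint8); M0=np.zeros_like(m); M0[140:275,290:350]=1; m*=M0
n,l,s,ce=cv2.connectedComponentsWithStats(m); k=1+np.argmax(s[1:,4]); print(s[k],ce[k])
uv=np.argwhere(l==k)[:,::-1].astype(np.float32); r=cv2.minAreaRect(uv); b=cv2.boxPoints(r); W=np.array([ray(c,u,v,.030) for u,v in b]); print(b.round(1)); print(W.round(4), W.mean(0).round(4))
print([np.linalg.norm(W[i]-W[i-1]).round(4) for i in range(4)], [np.degrees(np.arctan2(*(W[i]-W[i-1])[[1,0]])).round(1) for i in range(4)])
# column-edge angle by rows
for v in (160,180,200,220,240,258):
    cs=np.where(l[v]==k)[0]; a=(ray(c,cs[0]-.5,v,.03)+ray(c,cs[-1]+.5,v,.03))/2; print(v,cs[0],cs[-1],a.round(4))
show(); ctr=W.mean(0); to([ctr[0],ctr[1],.078])
E
```

```text
[ 305  153   30  110 3148] [319.73506989 205.80177891]
[[305. 153.]
 [334. 153.]
 [334. 262.]
 [305. 262.]]
[[ 0.5349 -0.3416  0.03  ]
 [ 0.5232 -0.3621  0.03  ]
 [ 0.4414 -0.3165  0.03  ]
 [ 0.454  -0.2945  0.03  ]] [ 0.4884 -0.3286  0.03  ]
[np.float64(0.0936), np.float64(0.0236), np.float64(0.0936), np.float64(0.0254)] [np.float64(-30.2), np.float64(-119.7), np.float64(150.9), np.float64(60.3)]
160 305 334 [ 0.5241 -0.349   0.03  ]
180 305 334 [ 0.5099 -0.3409  0.03  ]
200 306 334 [ 0.4952 -0.333   0.03  ]
220 306 334 [ 0.4802 -0.3245  0.03  ]
240 306 334 [ 0.4649 -0.3158  0.03  ]
258 306 333 [ 0.4509 -0.3073  0.03  ]
t 16.75 pos [ 0.484  -0.3244  0.2394] xhead -29.68 yhead -119.68 zax [ 0.  0. -1.] F [-0.16 -0.54  0.82] open 0.0872 q [-0.73  0.12  1.65  0.    1.37  1.36]
shift tool mm [  5.8   1.6 161.4] dist 161.5
```

>>> send_rows(
  series=[
    [[87, 3, 1, 8, 0], [87, 2.8, 0.6, 18, 0], [87, 0, 0, 30, 0], [87, 0, 0, 34, 0], [87, 0, 0, 30, 0], [87, 0, 0, 22, 0], [87, 0, 0, 12, 0], [87, 0, 0, 6, 0], [87, 0, 0, 1.4, 0], [87, 0, 0, 0, 0], [87, 0, 0, 0, 0]],
  ],
)

```text
clock: 17.67
position: [0.4891, -0.3309, 0.0796]
orientation: [0.966, -0.257, 0.001, 0.001]
contact_force: [-0.2, -0.7, 0.1]
opening: 0.0869
```

```bash
python3 - <<'E'
from chk import *
show(); cap('wrist','w13'); to([.4884,-.3286,.0375],60.3)
E
```

```text
t 17.67 pos [ 0.4891 -0.3309  0.0796] xhead -29.78 yhead -119.78 zax [ 0.002 -0.002 -1.   ] F [-0.17 -0.71  0.1 ] open 0.0869 q [-0.73  0.31  1.75 -0.    1.08  1.36]
shift tool mm [-1.9 -1.7 42.2] dist 42.3
turn about tool z (deg): -0.09 q6 1.36
```

View pics/w13.png

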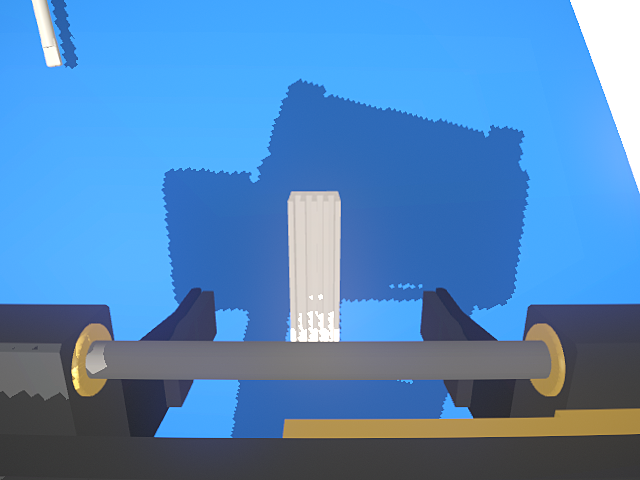

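```bash
python3 - <<'E'
from h import *
c=load('w13'); 
for v in (192,198): 
  a=ray(c,314,v,.03); print(v,a, np.linalg.norm((a-[.4884,-.3286,.03])))
cv2.imwrite('pics/c13.png',cv2.resize(c['p'][180:240,270:360],None,fx=6,fy=6,interpolation=cv2.INTER_NEAREST))
E
```

```text
192 [ 0.53080261 -0.35300254  0.03      ] 0.048923054499370545
198 [ 0.52841965 -0.35162768  0.03      ] 0.04617192636859983
```

View pics/c13.png

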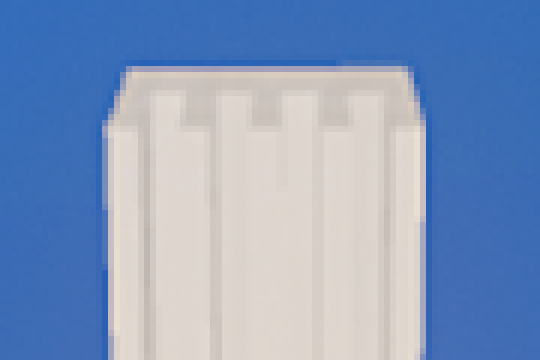

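>>> send_rows(
  series=[
    [[87, -1.9, -1.7, 10, 0], [87, 0, 0, 15, 0], [87, 0, 0, 10, 0], [87, 0, 0, 5, 0], [87, 0, 0, 1, 0], [70, 0, 0, 0, 0], [20, 0, 0, 0, 0], [20, 0, 0, 0, 0], [20, 0, 0, 0, 0], [20, 0, 0, 0, 0], [20, 0, 0, 0, 0], [20, 0, 0, 0, 0], [20, 0, 0, 0, 0], [20, 0, 0, 0, 0], [20, 0, 0, 0, 0], [20, 0, 0, 0, 0], [20, 0, 0, 0, 0], [20, 0, 0, 0, 0], [20, 0, 0, 0, 0], [20, 0, 0, 0, 0]],
  ],
  grip_force=15,
)

```text
clock: 19.38
position: [0.4871, -0.3276, 0.0368]
orientation: [0.966, -0.257, -0.0, 0.0]
contact_force: [-0.3, 0.8, -1.0]
opening: 0.0245
```

```bash
python3 - <<'E'
from chk import *
show(); to([.4884,-.3286,.0375],60.3)
E
```

```text
t 19.38 pos [ 0.4871 -0.3276  0.0368] xhead -29.79 yhead -119.79 zax [-0. -0. -1.] F [-0.3   0.78 -0.99] open 0.0245 q [-0.73  0.37  1.77 -0.    1.    1.36]
shift tool mm [ 1.6  0.2 -0.7] dist 1.8
turn about tool z (deg): -0.09 q6 1.36
```

>>> send_rows(
  series=[
    [[20, 0, 0, 0, 0], [20, 0, 0, -10, 0], [20, 0, 0, -20, 0], [20, 0, 0, -30, -3.7], [20, 0, 0, -32, -6], [20, 0, 0, -32, -6], [20, 0, 0, -32, -6], [20, 0, 0, -30, -2], [20, 0, 0, -25, 0], [20, 0, 0, -14, 0], [20, 0, 0, -5, 0], [20, 0, 0, 0, 0], [20, 0, 0, 0, 0]],
  ],
)

```text
clock: 20.47
position: [0.4868, -0.3272, 0.2661]
orientation: [0.999, -0.053, -0.0, -0.0]
contact_force: [-0.6, -0.8, -0.4]
opening: 0.0239
```

```bash
python3 - <<'E'
from place import *
show(); W=path(-.04,.046,.001,.0204,.0144,-.0015,0,[30,20,10,0],dy=0); print(W.round(4)); to(W[0]+[0.03,0,.13],84.0)
E
```

```text
t 20.47 pos [ 0.4868 -0.3272  0.2661] xhead -6.09 yhead -96.09 zax [-0.001  0.001 -1.   ] F [-0.57 -0.79 -0.42] open 0.0239 q [-0.73  0.12  1.6  -0.    1.42  0.95]
[[0.4811 0.1301 0.121 ]
 [0.4839 0.1298 0.1129]
 [0.4853 0.1297 0.1044]
 [0.4852 0.1297 0.0958]]
shift tool mm [ -24.3 -457.3   15.3] dist 458.2
turn about tool z (deg): -0.09 q6 0.95
```

>>> send_rows(
  series=[
    [[20, -1, -10, 0, -0.1], [20, -1, -20, 0, 0], [20, -1.3, -30, 0, 0], [20, -2, -36, 0, 0], [20, -2, -38, 0, 0], [20, -2, -38, 0, 0], [20, -2, -38, 0, 0], [20, -2, -38, 0, 0], [20, -2, -38, 0, 0], [20, -2, -38, 0, 0], [20, -2, -38, 0, 0], [20, -2, -34, 4, 0], [20, -2, -26, 4, 0], [20, -1, -18, 3, 0], [20, 0, -11, 3, 0], [20, 0, -6, 1, 0], [20, 0, 0, 0, 0], [20, 0, 0, 0, 0], [20, 0, 0, 0, 0], [20, 0, 0, 0, 0]],
  ],
)

```text
clock: 22.13
position: [0.5109, 0.1284, 0.252]
orientation: [0.999, -0.053, 0.0, 0.0]
contact_force: [0.1, -0.7, -1.0]
opening: 0.0238
```

```bash
python3 - <<'E'
from place import *
from ov import overlay
show(); W=path(-.04,.046,.001,.0204,.0144,-.0015,0,[30,20,10,0],dy=0); to(W[0]+[0,0,.015],84.0)
cap('wrist','w14'); overlay('w14',XB,'o14')
E
```

```text
t 22.13 pos [0.5109 0.1284 0.252 ] xhead -6.08 yhead -96.08 zax [ 0. -0. -1.] F [ 0.05 -0.69 -0.99] open 0.0238 q [ 0.1  -0.02  1.77 -0.    1.39  1.77]
shift tool mm [-29.9   1.4 115.9] dist 119.7
turn about tool z (deg): -0.08 q6 1.77
```

View pics/o14.png

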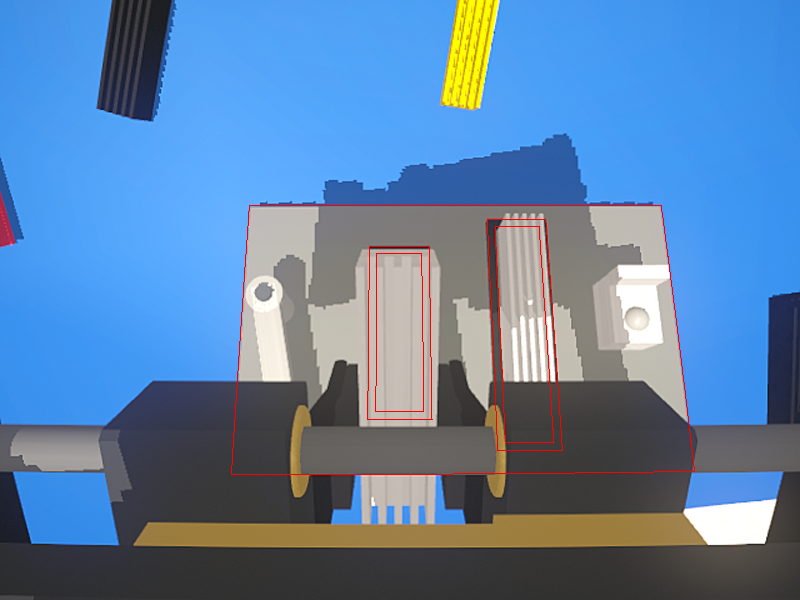

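>>> send_rows(
  series=[
    [[20, -3, 0.4, 6, -0.08], [20, -6, 1, 12, 0], [20, -7, 0, 17, 0], [20, -6, 0, 18, 0], [20, -4, 0, 18, 0], [20, -3, 0, 17, 0], [20, -1, 0, 14, 0], [20, 0, 0, 9, 0], [20, 0, 0, 5, 0], [20, 0, 0, 0, 0], [20, 0, 0, 0, 0], [20, 0, 0, 0, 0]],
  ],
)

```text
clock: 23.18
position: [0.4816, 0.1312, 0.1368]
orientation: [0.999, -0.052, 0.001, -0.0]
contact_force: [-0.3, 1.1, -1.2]
opening: 0.0238
```

```bash
python3 - <<'E'
from place import *
from ov import overlay
show(); W=path(-.04,.046,.001,.0204,.0144,-.0015,0,[30,20,10,0],dy=0); to(W[0],84.0); to(W[-1])
cap('wrist','w15'); overlay('w15',XB,'o15')
c=load('w15'); s,M=st()
for e in (.045,.047):print(e,w2px(c,s['position']+M@[e,-.012,.0068])*1.25,w2px(c,s['position']+M@[e,.012,.0068])*1.25)
E
```

```text
t 23.18 pos [0.4816 0.1312 0.1368] xhead -5.92 yhead -95.92 zax [ 0.002  0.    -1.   ] F [-0.3   1.09 -1.15] open 0.0238 q [0.11 0.02 1.95 0.   1.16 1.78]
shift tool mm [-0.4  1.1 15.8] dist 15.8
turn about tool z (deg): 0.08 q6 1.78
shift tool mm [ 3.7  1.1 41. ] dist 41.2
0.045 [[353.83321784 271.2747415 ]] [[437.83981915 271.18427839]]
0.047 [[353.66524862 264.4100441 ]] [[437.98303975 264.31973754]]
```

View pics/o15.png

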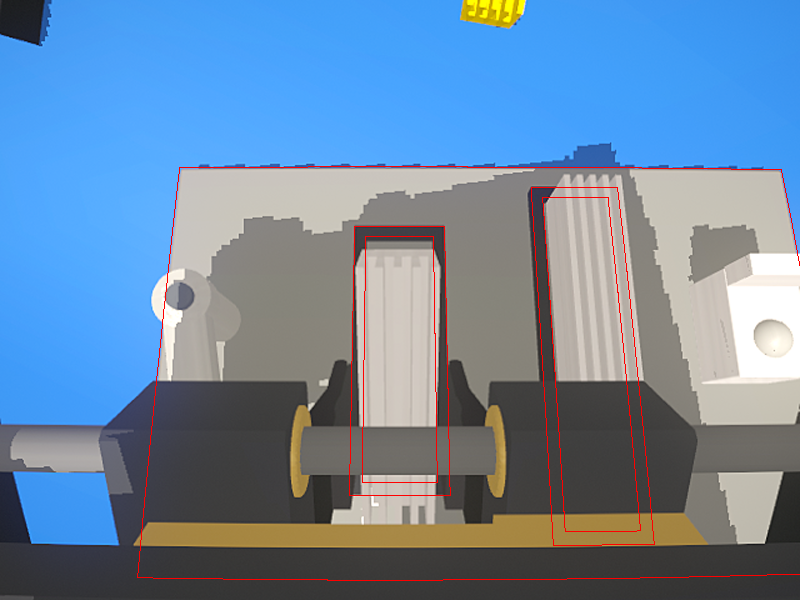

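>>> send_rows(
  series=[
    [[20, -0.4, 0.7, 5, 0.08], [20, 0, 0, 6, 0], [20, 0.2, 0, 4, 0], [20, 0.7, 0, 2, 0], [20, 0.7, 0, 2, 0], [20, 0.6, 0, 2, 0], [20, 0.5, 0, 2, 0], [20, 0, 0, 0, 0], [20, 0, 0, 0, 0]],
  ],
  grip_force=7,
)

```text
clock: 23.98
position: [0.4828, 0.1302, 0.1126]
orientation: [0.999, -0.052, -0.0, -0.0]
contact_force: [0.2, -0.6, -1.2]
opening: 0.024
```

```bash
python3 - <<'E'
from place import *
show(); W=path(-.04,.046,.001,.0204,.0144,-.0015,0,[30,20,10,0],dy=0); to(W[-1],84.)
cap('wrist','w16')
E
```

```text
t 23.98 pos [0.4828 0.1302 0.1126] xhead -5.99 yhead -95.99 zax [-0.  0. -1.] F [ 0.24 -0.57 -1.21] open 0.024 q [0.11 0.06 1.97 0.   1.11 1.78]
shift tool mm [ 2.5  0.3 16.8] dist 17.0
turn about tool z (deg): 0.01 q6 1.78
```

View pics/w16.png

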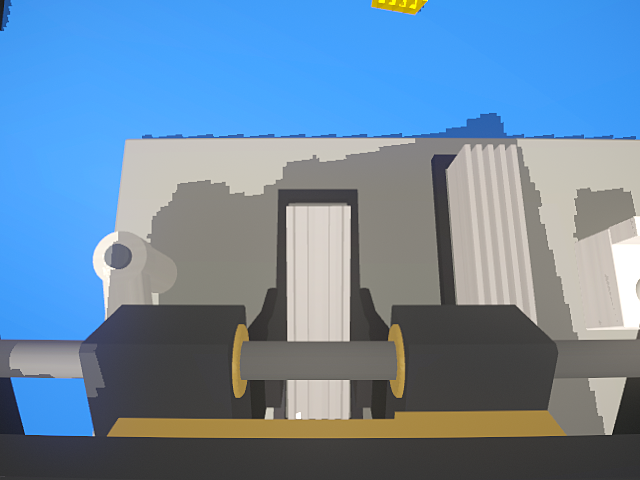

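The short bar is pivoting and stays centred between its walls (bar columns 287–350, walls 278–358). I go on down.

>>> send_rows(
  series=[
    [[20, 0.6, 0, 2.3, 0], [20, 0.5, 0, 2.3, 0], [20, 0.4, 0, 2.3, 0], [20, 0.3, 0, 2.3, 0], [20, 0.1, 0, 2.3, 0], [20, 0, 0, 2.3, 0], [20, -0.1, 0, 2, 0], [20, -0.1, 0, 1, 0], [20, 0, 0, 0, 0], [20, 0, 0, 0, 0]],
  ],
)

```text
clock: 24.87
position: [0.4848, 0.13, 0.096]
orientation: [0.999, -0.052, 0.0, 0.0]
contact_force: [0.1, 0.8, -0.6]
opening: 0.024
```

```bash
python3 - <<'E'
from chk import *
show(); W=path(-.04,.046,.001,.0204,.0144,-.0015,0,[30,20,10,0],dy=0); to(W[-1],84.)
cap('wrist','w17'); floor('w17'); chk('w17',(280,200,360,300),-.04); chk('w17',(430,140,540,300),.04)
E
```

```text
t 24.87 pos [0.4848 0.13   0.096 ] xhead -5.99 yhead -95.99 zax [ 0. -0. -1.] F [ 0.1   0.8  -0.63] open 0.024 q [ 0.1   0.09  1.97 -0.    1.08  1.78]
shift tool mm [0.5 0.3 0.2] dist 0.6
turn about tool z (deg): 0.01 q6 1.78
floor n = 0.0005 x + 0.0013 y + 0.0005 25867
fin tops: slope(rad) 0.0003 n at x=0 0.0285 x range [-0.0464 -0.0457 -0.0083 -0.008 ] y range [-0.0515 -0.0277] 2834
fin tops: slope(rad) -0.0001 n at x=0 0.0284 x range [-0.0718 -0.0707 -0.0084 -0.0078] y range [0.0279 0.0517] 5179
```

View pics/w17.png

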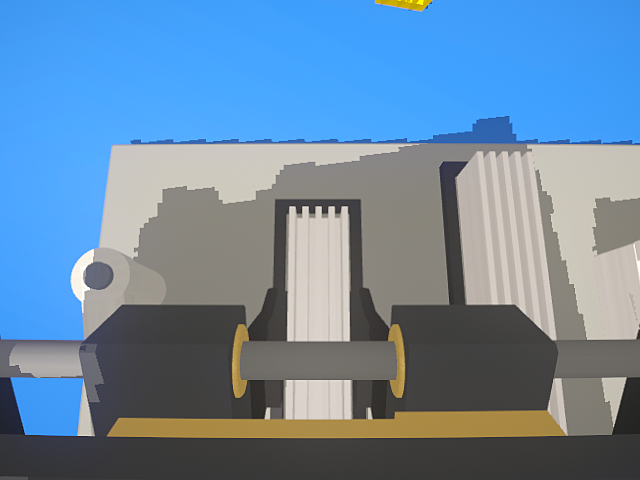

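>>> send_rows(
  series=[
    [[20, 0, 0, 0.6, 0], [20, 0, 0, 0, 0], [20, 0, 0, 0, 0], [20, 0, 0, 0, 0]],
  ],
)

```text
clock: 25.25
position: [0.4851, 0.13, 0.0959]
orientation: [0.999, -0.052, 0.0, -0.0]
contact_force: [1.8, -0.6, 3.8]
opening: 0.0239
```

>>> send_rows(
  series=[
    [[44, 0, 0, 0, 0], [44, 0, 0, 0, 0], [44, 0, 0, 0, 0], [44, 0, 0, 0, 0], [44, 0, 0, 0, 0], [44, 0, 0, 0, 0], [44, 0, 0, 0, 0], [44, 0, 0, 0, 0]],
  ],
)

```text
clock: 25.92
position: [0.4846, 0.13, 0.0954]
orientation: [0.999, -0.052, -0.0, 0.0]
contact_force: [0.5, -0.3, -0.5]
opening: 0.0436
```

```bash
python3 - <<'E'
from chk import *
show()
cap('wrist','w18'); chk('w18',(280,200,360,300),-.04)
E
```

```text
t 25.92 pos [0.4846 0.13   0.0954] xhead -5.99 yhead -95.99 zax [-0. -0. -1.] F [ 0.55 -0.34 -0.48] open 0.0436 q [ 0.1   0.09  1.97 -0.    1.08  1.78]
fin tops: slope(rad) -0.0015 n at x=0 0.0284 x range [-0.0493 -0.0487 -0.0086 -0.0081] y range [-0.0515 -0.0277] 3036
```

>>> send_rows(
  series=[
    [[44, 0, 0, -6, 0], [44, 0, 0, -15, 0], [44, 0, 0, -28, 0], [44, 0, 0, -35, 0], [44, 0, 0, -35, 0], [44, 0, 0, -28, 0], [20, 0, 0, -15, 0], [0, 0, 0, -5, 0], [0, 0, 0, 0, 0], [0, 0, 0, 0, 0]],
  ],
)

```text
clock: 26.8
position: [0.4842, 0.13, 0.2615]
orientation: [0.999, -0.052, -0.001, 0.0]
contact_force: [0.1, -0.8, -0.5]
opening: 0.0246
```

```bash
cat > keep.py <<'E'
from place import *
def K(th,n=.061): return b2w(bedT(*XB),[-.015+.165*np.sin(th),-.12+.165*np.cos(th),n])[0]
def drawk(c,th,sc,ov,off=(0,0),L=.235):
    T=bedT(*XB); d=np.array([np.sin(th),np.cos(th)]); p=np.array([d[1],-d[0]]); h=np.array([-.015,-.12])
    bar=[np.r_[h+p*.008,.041],np.r_[h+d*L+p*.008,.041],np.r_[h+d*L-p*.008,.041],np.r_[h-p*.008,.041]]
    k=h+d*.165
    kn=[np.r_[k,.041],np.r_[k,.081]]
    for P in (bar,kn):
        q=((w2px(c,b2w(T,np.array(P)))+.5-np.array(off))*sc-.5); cv2.polylines(ov,[np.round(q*8).astype(np.int32)],True,(0,0,255),1,shift=3)
E
python3 - <<'E'
from keep import *
show(); cap('side','s20'); cap('wrist','w20'); cap('top','t20')
for tag,roi in (('top0',(225,245,300,375)),('s20',(190,180,310,270))):
    c=load(tag); u0,v0,u1,v1=roi; sc=5
    ims=[]
    for th in (1.34,1.38,1.42):
        ov=cv2.resize(c['p'][v0:v1,u0:u1],None,fx=sc,fy=sc,interpolation=cv2.INTER_CUBIC); drawk(c,th,sc,ov,(u0,v0)); ims.append(ov)
    im=np.hstack(ims) if tag=='top0' else np.vstack(ims); f=min(800/im.shape[1],600/im.shape[0]); cv2.imwrite(f'pics/k_{tag}.png',cv2.resize(im,None,fx=f,fy=f,interpolation=cv2.INTER_AREA))
E
```

```text
t 26.8 pos [0.4842 0.13   0.2615] xhead -5.99 yhead -95.99 zax [-0.001 -0.    -1.   ] F [ 0.09 -0.75 -0.54] open 0.0246 q [ 0.1  -0.09  1.82 -0.    1.41  1.78]
```

View pics/k_top0.png

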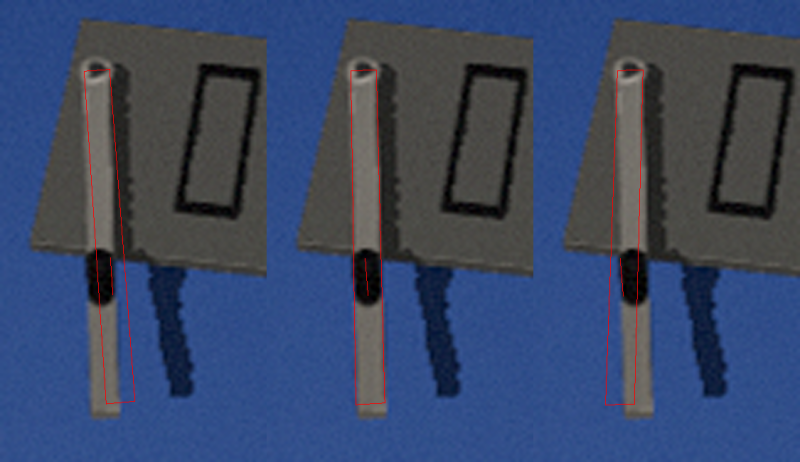

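View pics/t20.png

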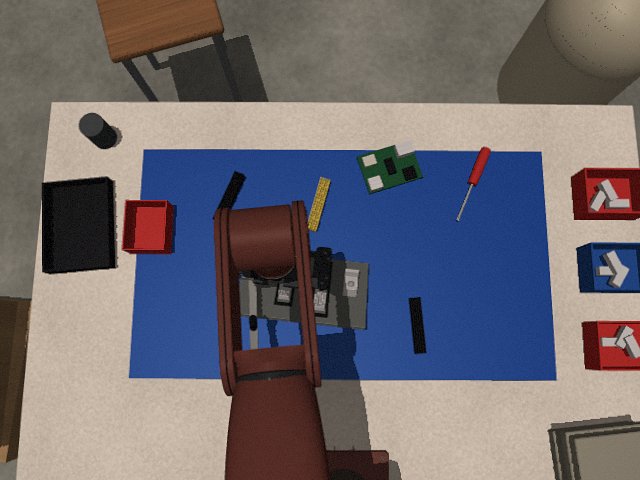

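View pics/k_s20.png

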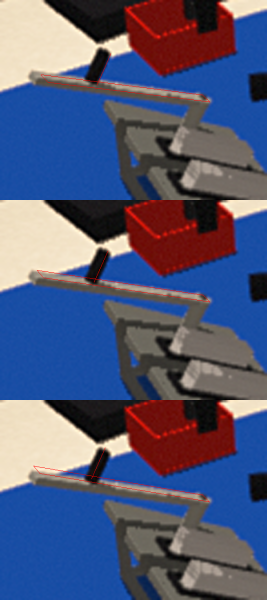

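```bash
cat >> keep.py <<'E'
def tcp(th,gap=0.,n=.054,r=.0085,half=.0095):
    T=bedT(*XB); k=K(th,n); t=T[1]@np.array([-np.cos(th),np.sin(th),0]); h=np.array([t[0],t[1],0]); h/=np.linalg.norm(h)
    pos=k-h*(r+half+gap)+[0,0,.022]
    xh=np.degrees(np.arctan2(-h[1],-h[0]))  # tool x heading (push with -x)
    return pos,xh
E
python3 - <<'E'
from keep import *
show()
for th in (1.38,1.2,1.0,.8,.6,.4,.2,.12,.02,0): p,x=tcp(th); print(th,p.round(4),x.round(1))
p,x=tcp(1.38,.02); print('start',p,x); to(p+[0,0,.06],x-90); to(p)
E
```

```text
t 26.95 pos [0.4836 0.1299 0.2604] xhead -5.99 yhead -95.99 zax [-0.003 -0.    -1.   ] F [-0.36 -0.15 -0.33] open 0.0133 q [ 0.1  -0.09  1.82  0.    1.41  1.78]
1.38 [0.3789 0.2076 0.2063] 93.5
1.2 [0.3802 0.1782 0.2022] 102.6
1.0 [0.3868 0.1466 0.1947] 113.1
0.8 [0.3988 0.1174 0.1844] 124.1
0.6 [0.4155 0.0917 0.1718] 135.7
0.4 [0.4363 0.0704 0.1574] 148.0
0.2 [0.4607 0.0542 0.1417] 160.8
0.12 [0.4712 0.0494 0.1351] 166.1
0.02 [0.4849 0.0447 0.1269] 172.7
0 [0.4877 0.044  0.1253] 174.0
start [0.37764955 0.22760756 0.20626829] 93.51464565946738
shift tool mm [-115.6  -86.1   -5.5] dist 144.2
turn about tool z (deg): 80.49 q6 1.78
shift tool mm [-115.4  -86.1   54.5] dist 153.9
```

>>> send_rows(
  series=[
    [[0, 0, 0, -1, -7.1], [0, 0, 0, -1, -7.1], [0, 0, 0, -1, -7.1], [0, 0, 0, -1, -7.1], [0, 0, 0, -1, -7.1], [0, 0, 0, 0, -7.1], [0, 0, 0, 0, -7.1], [0, 0, 0, 0, -7.1], [0, 0, 0, 0, -7.1], [0, 0, 0, 0, -7.1], [0, 0, 0, 0, -7.1], [0, 0, 0, 0, -7.1], [0, 0, 0, 0, -7.1], [0, 0, 0, 0, -7.1], [0, 0, 0, 0, 0], [0, 0, 0, 0, 0]],
  ],
)

```text
clock: 28.28
position: [0.4841, 0.13, 0.2662]
orientation: [0.687, 0.727, -0.001, -0.001]
contact_force: [0.5, 0.5, 0.7]
opening: 0.0004
```

```bash
python3 - <<'E'
from keep import *
show()
p,x=tcp(1.38,.02); to(p+[0,0,.05],x-90); to(p)
E
```

```text
t 28.28 pos [0.4841 0.13   0.2662] xhead 93.19 yhead 3.19 zax [-0.002 -0.    -1.   ] F [0.53 0.53 0.74] open 0.0004 q [ 0.1  -0.09  1.81  0.    1.42  0.05]
shift tool mm [ 103.4 -100.8   10.2] dist 144.8
turn about tool z (deg): -0.32 q6 0.05
shift tool mm [ 103.4 -100.7   60.2] dist 156.4
```

>>> send_rows(
  series=[
    [[0, 6, -6, 0, -0.3], [0, 12, -12, 0, 0], [0, 18, -18, 0, 0], [0, 20, -19, 0, 0], [0, 18, -18, 0, 0], [0, 14, -13, 0, 0], [0, 9, -9, 0, 0], [0, 5, -5, 0, 0], [0, 1.4, -1, 0, 0], [0, 0, 0, 0, 0], [0, 0, 0, 0, 0]],
  ],
)

```text
clock: 29.2
position: [0.3775, 0.2264, 0.2674]
orientation: [0.684, 0.729, -0.0, 0.0]
contact_force: [0.1, 0.4, -0.8]
opening: 0.0007
```

```bash
python3 - <<'E'
from keep import *
show()
p,x=tcp(1.38,.02); to(p,x-90)
cap('wrist','w21'); cap('side','s21')
c=load('w21'); im=c['p'].copy(); drawk(c,1.38,1,im); s,M=st()
p0,_=tcp(1.38,.02); q=w2px(c,[p0-[0,0,.022],p0-[0,0,.022]+[0,0,.03]]); cv2.polylines(im,[np.round(q).astype(int)],False,(0,255,255),2); save('o21',im)
E
```

```text
t 29.2 pos [0.3775 0.2264 0.2674] xhead 93.66 yhead 3.66 zax [ 0. -0. -1.] F [ 0.13  0.37 -0.84] open 0.0007 q [ 0.36 -0.25  1.95 -0.    1.44  0.3 ]
shift tool mm [ 1.2  0.2 61.1] dist 61.1
turn about tool z (deg): 0.15 q6 0.3
```

View pics/o21.png

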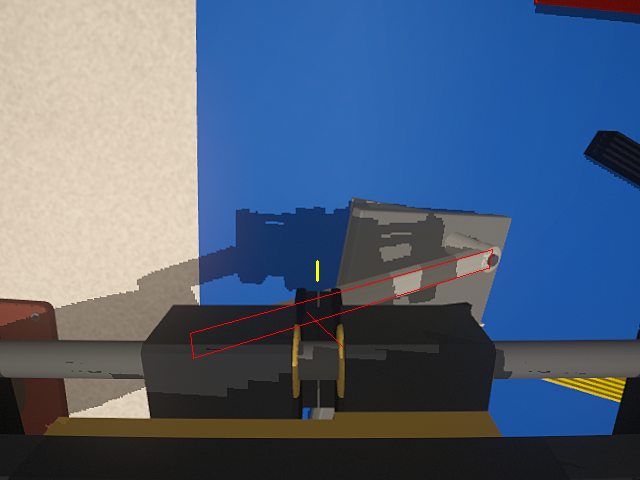

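View pics/s21.png

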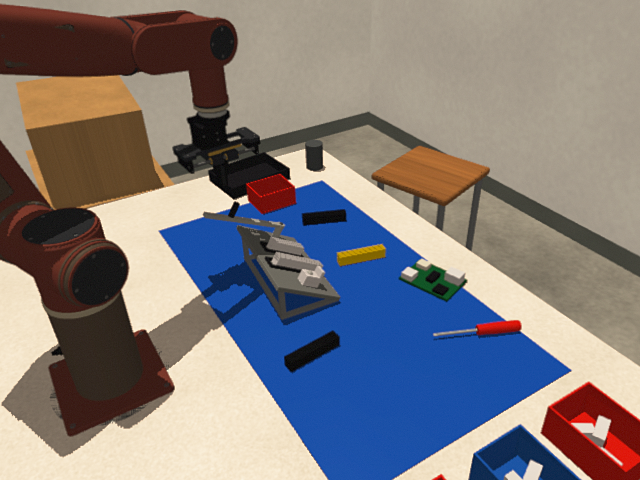

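>>> send_rows(
  series=[
    [[0, 1, 0, 8, 0], [0, 0, 0, 16, 0], [0, 0, 0, 18, 0], [0, 0, 0, 12, 0], [0, 0, 0, 5, 0], [0, 0, 0, 2, 0], [0, 0, 0, 0, 0], [0, 0, 0, 0, 0]],
  ],
)

```text
clock: 29.97
position: [0.3776, 0.2278, 0.2071]
orientation: [0.684, 0.73, 0.0, 0.0]
contact_force: [-0.4, -0.2, -0.1]
opening: 0.0006
```

```bash
cat >> keep.py <<'E'
def rows(ths,gap=0.,n=.054):
    s,M=st(); p=s['position'].copy(); xh=np.degrees(np.arctan2(M[1,0],M[0,0])); out=[]
    for th in ths:
        q,x=tcp(th,gap,n); a=np.radians(xh)
        X=np.array([np.cos(a),np.sin(a),0]);Y=np.array([np.sin(a),-np.cos(a),0]);Z=np.array([0,0,-1.])
        d=(q-p)*1000; out.append([0]+[round(float(v),1) for v in (d@X,d@Y,d@Z)]+[round(-((x-xh+180)%360-180),1)])
        p=q; xh=x
    return out
E
python3 - <<'E'
from keep import *
show(); print(rows([1.38,1.34,1.28,1.22,1.16,1.10,1.04,.98,.92,.86,.80,.74,.68,.62]))
cap('side','s22'); c=load('s22'); cv2.imwrite('pics/c22.png',cv2.resize(c['p'][130:330,150:380],None,fx=3,fy=3,interpolation=cv2.INTER_CUBIC))
E
```

```text
t 29.97 pos [0.3776 0.2278 0.2071] xhead 93.7 yhead 3.7 zax [ 0.001  0.    -1.   ] F [-0.44 -0.19 -0.06] open 0.0006 q [ 0.36 -0.21  2.03  0.    1.32  0.3 ]
[[0, -20.2, -0.0, 0.8, np.float64(0.2)], [0, -6.6, -0.5, 0.7, np.float64(-2.0)], [0, -9.8, -0.7, 1.3, np.float64(-3.0)], [0, -9.8, -0.7, 1.6, np.float64(-3.1)], [0, -9.7, -0.7, 1.8, np.float64(-3.1)], [0, -9.7, -0.7, 2.1, np.float64(-3.1)], [0, -9.6, -0.7, 2.4, np.float64(-3.2)], [0, -9.6, -0.7, 2.6, np.float64(-3.2)], [0, -9.5, -0.8, 2.9, np.float64(-3.3)], [0, -9.4, -0.8, 3.1, np.float64(-3.3)], [0, -9.3, -0.8, 3.3, np.float64(-3.4)], [0, -9.3, -0.8, 3.6, np.float64(-3.4)], [0, -9.2, -0.8, 3.8, np.float64(-3.5)], [0, -9.1, -0.8, 3.9, np.float64(-3.5)]]
```

View pics/c22.png

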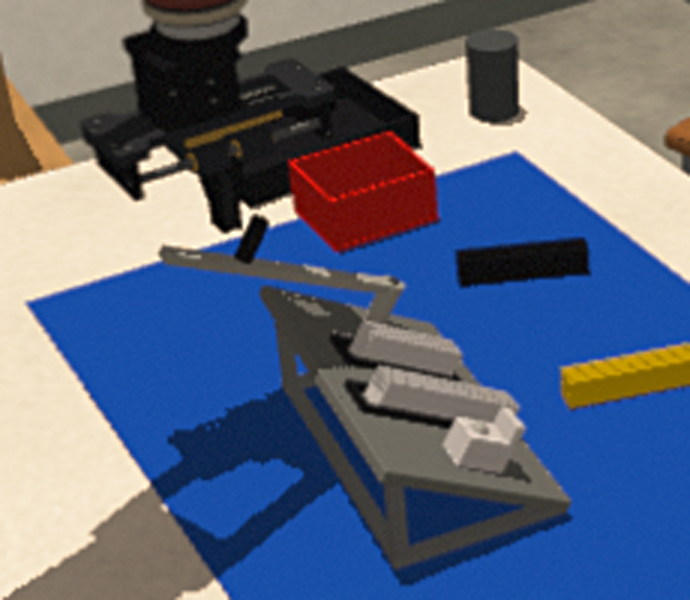

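>>> send_rows(
  series=[
    [[0, -7, 0, 0.4, 0], [0, -7, 0, 0.4, 0], [0, -6, 0, 0, 0], [0, -6.6, -0.5, 0.7, -2], [0, -9.8, -0.7, 1.3, -3], [0, -9.8, -0.7, 1.6, -3.1], [0, -9.7, -0.7, 1.8, -3.1], [0, 0, 0, 0, 0], [0, 0, 0, 0, 0]],
  ],
)

```text
clock: 30.77
position: [0.3808, 0.1713, 0.2004]
orientation: [0.611, 0.792, 0.0, 0.0]
contact_force: [-0.5, 0.5, 0.5]
opening: 0.0005
```

```bash
python3 - <<'E'
from keep import *
show(); p,x=tcp(1.16); to(p)
cap('side','s23'); c=load('s23'); cv2.imwrite('pics/c23.png',cv2.resize(c['p'][130:330,150:380],None,fx=3,fy=3,interpolation=cv2.INTER_CUBIC))
E
```

```text
t 30.77 pos [0.3808 0.1713 0.2004] xhead 104.72 yhead 14.72 zax [ 0.  0. -1.] F [-0.53  0.49  0.51] open 0.0005 q [ 0.23 -0.26  2.09  0.    1.32 -0.02]
shift tool mm [ 0.3  0.3 -0.5] dist 0.7
```

View pics/c23.png

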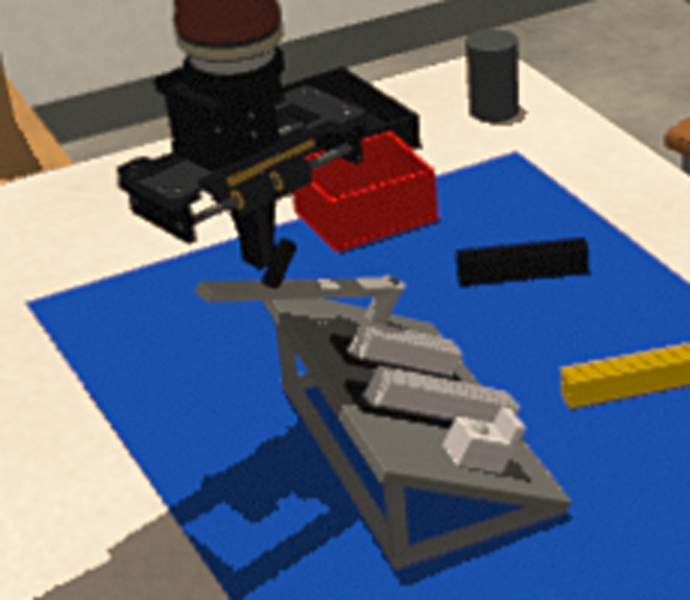

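Knob and keeper are moving with the finger (finger at (255,250), knob at (280,262)). Continue.

```bash
python3 - <<'E'
from keep import *
print([list(map(float,r)) for r in rows([1.10,1.04,.98,.92,.86,.80,.74,.68,.62,.56,.5,.44,.38,.32,.26])])
E
```

```text
[[0.0, -9.7, -0.5, 1.6, -3.1], [0.0, -9.6, -0.7, 2.4, -3.2], [0.0, -9.6, -0.7, 2.6, -3.2], [0.0, -9.5, -0.8, 2.9, -3.3], [0.0, -9.4, -0.8, 3.1, -3.3], [0.0, -9.3, -0.8, 3.3, -3.4], [0.0, -9.3, -0.8, 3.6, -3.4], [0.0, -9.2, -0.8, 3.8, -3.5], [0.0, -9.1, -0.8, 3.9, -3.5], [0.0, -9.0, -0.8, 4.1, -3.6], [0.0, -9.0, -0.9, 4.3, -3.7], [0.0, -8.9, -0.9, 4.4, -3.7], [0.0, -8.8, -0.9, 4.5, -3.8], [0.0, -8.8, -0.9, 4.6, -3.8], [0.0, -8.7, -0.9, 4.7, -3.9]]
```

>>> send_rows(
  series=[
    [[0, -9.7, -0.5, 1.6, -3.1], [0, -9.6, -0.7, 2.4, -3.2], [0, -9.6, -0.7, 2.6, -3.2], [0, -9.5, -0.8, 2.9, -3.3], [0, -9.4, -0.8, 3.1, -3.3], [0, -9.3, -0.8, 3.3, -3.4], [0, -9.3, -0.8, 3.6, -3.4], [0, -9.2, -0.8, 3.8, -3.5], [0, -9.1, -0.8, 3.9, -3.5], [0, 0, 0, 0, 0], [0, 0, 0, 0, 0]],
  ],
)

```text
clock: 31.73
position: [0.4137, 0.0947, 0.173]
orientation: [0.386, 0.923, 0.0, -0.0]
contact_force: [0.0, -0.4, -0.3]
opening: 0.0003
```

```bash
python3 - <<'E'
from keep import *
show(); p,x=tcp(.62); to(p)
cap('side','s24'); c=load('s24'); cv2.imwrite('pics/c24.png',cv2.resize(c['p'][130:330,150:380],None,fx=3,fy=3,interpolation=cv2.INTER_CUBIC))
print([list(map(float,r)) for r in rows([.56,.5,.44,.38,.32,.26,.22,.18,.15,.12,.09,.06,.03,.0])])
E
```

```text
t 31.73 pos [0.4137 0.0947 0.173 ] xhead 134.62 yhead 44.62 zax [-0.001  0.    -1.   ] F [ 0.04 -0.38 -0.32] open 0.0003 q [ 0.04 -0.21  2.1   0.    1.26 -0.74]
shift tool mm [-0.4 -0.5 -0.2] dist 0.7
[[0.0, -9.6, -1.5, 4.0, -3.5], [0.0, -9.0, -0.9, 4.3, -3.7], [0.0, -8.9, -0.9, 4.4, -3.7], [0.0, -8.8, -0.9, 4.5, -3.8], [0.0, -8.8, -0.9, 4.6, -3.8], [0.0, -8.7, -0.9, 4.7, -3.9], [0.0, -5.8, -0.7, 3.2, -2.6], [0.0, -5.8, -0.7, 3.2, -2.6], [0.0, -4.3, -0.5, 2.4, -2.0], [0.0, -4.3, -0.5, 2.5, -2.0], [0.0, -4.3, -0.5, 2.5, -2.0], [0.0, -4.3, -0.5, 2.5, -2.0], [0.0, -4.3, -0.5, 2.5, -2.0], [0.0, -4.3, -0.5, 2.5, -2.0]]
```

View pics/c24.png

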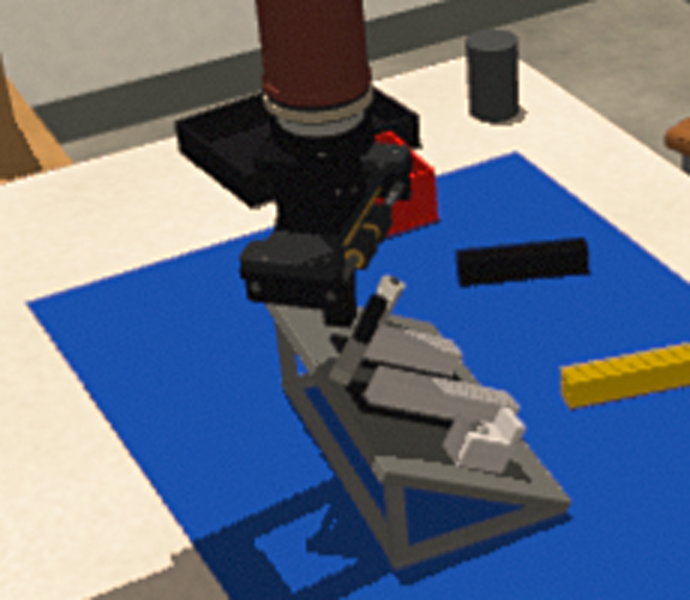

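>>> send_rows(
  series=[
    [[0, -9.4, -1.2, 4, -3.5], [0, -9, -0.9, 4.3, -3.7], [0, -8.9, -0.9, 4.4, -3.7], [0, -8.8, -0.9, 4.5, -3.8], [0, -8.8, -0.9, 4.6, -3.8], [0, -8.7, -0.9, 4.7, -3.9], [0, -5.8, -0.7, 3.2, -2.6], [0, -5.8, -0.7, 3.2, -2.6], [0, 0, 0, 0, 0], [0, 0, 0, 0, 0]],
  ],
)

```text
clock: 32.62
position: [0.4635, 0.0535, 0.1402]
orientation: [0.154, 0.988, 0.0, -0.0]
contact_force: [0.2, 0.2, -0.5]
opening: 0.0002
```

```bash
python3 - <<'E'
from keep import *
show(); p,x=tcp(.18); to(p)
cap('side','s25'); c=load('s25'); cv2.imwrite('pics/c25.png',cv2.resize(c['p'][180:330,200:380],None,fx=4,fy=4,interpolation=cv2.INTER_CUBIC))
print([list(map(float,r)) for r in rows([.15,.12,.09,.06,.03,.0])])
E
```

```text
t 32.62 pos [0.4635 0.0535 0.1402] xhead 162.28 yhead 72.28 zax [-0.  0. -1.] F [ 0.21  0.2  -0.47] open 0.0002 q [-0.05 -0.06  2.03  0.    1.17 -1.32]
shift tool mm [ 0.  -0.6  0.2] dist 0.6
[[0.0, -4.4, -1.2, 2.7, -1.8], [0.0, -4.3, -0.5, 2.5, -2.0], [0.0, -4.3, -0.5, 2.5, -2.0], [0.0, -4.3, -0.5, 2.5, -2.0], [0.0, -4.3, -0.5, 2.5, -2.0], [0.0, -4.3, -0.5, 2.5, -2.0]]
```

View pics/c25.png

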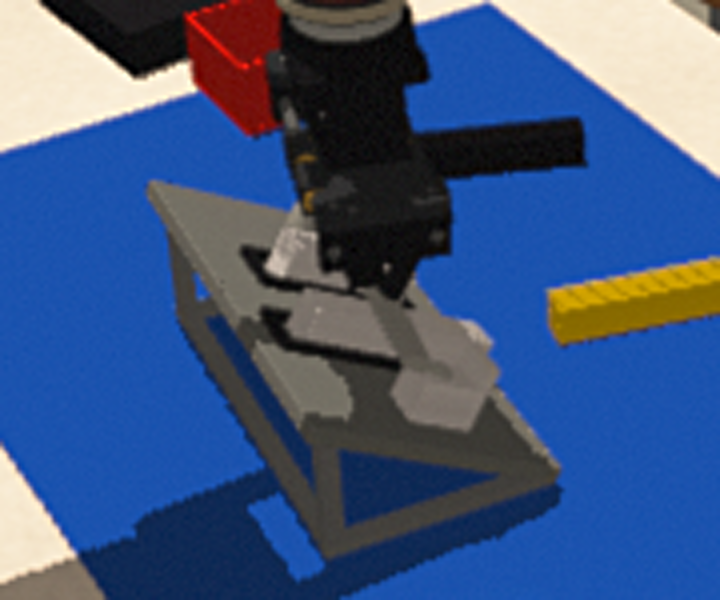

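>>> send_rows(
  series=[
    [[0, -4.4, -0.8, 2.6, -1.8], [0, -4.3, -0.5, 2.5, -2], [0, -4.3, -0.5, 2.5, -2], [0, -4.3, -0.5, 2.5, -2], [0, 0, 0, 0, 0]],
  ],
)

```text
clock: 33.08
position: [0.4798, 0.0467, 0.1302]
orientation: [0.085, 0.996, 0.0, 0.0]
contact_force: [0.3, -0.2, 0.7]
opening: 0.0006
```

```bash
python3 - <<'E'
from keep import *
show(); p,x=tcp(.06); to(p)
print([list(map(float,r)) for r in rows([.04,.02,.0])])
E
```

```text
t 33.08 pos [0.4798 0.0467 0.1302] xhead 170.21 yhead 80.21 zax [ 0.  0. -1.] F [ 0.27 -0.22  0.68] open 0.0006 q [-0.07 -0.01  2.    0.    1.15 -1.47]
shift tool mm [ 0.4 -0.4 -0. ] dist 0.6
[[0.0, -2.4, -0.8, 1.6, -1.2], [0.0, -2.9, -0.4, 1.6, -1.3], [0.0, -2.9, -0.4, 1.6, -1.3]]
```

>>> send_rows(
  series=[
    [[0, -2.4, -0.6, 1.6, -1.2], [0, -2.9, -0.4, 1.6, -1.3], [0, 0, 0, 0, 0]],
  ],
)

```text
clock: 33.33
position: [0.4852, 0.0445, 0.1268]
orientation: [0.063, 0.998, -0.0, 0.0]
contact_force: [0.5, -0.7, 0.1]
opening: 0.0004
```

```bash
python3 - <<'E'
from keep import *
show(); p,x=tcp(.02); to(p)
cap('wrist','w26');cap('side','s26'); c=load('s26'); cv2.imwrite('pics/c26.png',cv2.resize(c['p'][180:330,200:380],None,fx=4,fy=4,interpolation=cv2.INTER_CUBIC))
cap('top','t26'); c=load('t26'); cv2.imwrite('pics/d26.png',cv2.resize(c['p'][230:350,220:390],None,fx=4.5,fy=4.5,interpolation=cv2.INTER_CUBIC))
E
```

```text
t 33.33 pos [0.4852 0.0445 0.1268] xhead 172.77 yhead 82.77 zax [ 0.001 -0.    -1.   ] F [ 0.48 -0.71  0.1 ] open 0.0004 q [-0.07  0.01  1.99 -0.    1.14 -1.51]
shift tool mm [ 0.3  0.2 -0.1] dist 0.4
```

View pics/c26.png

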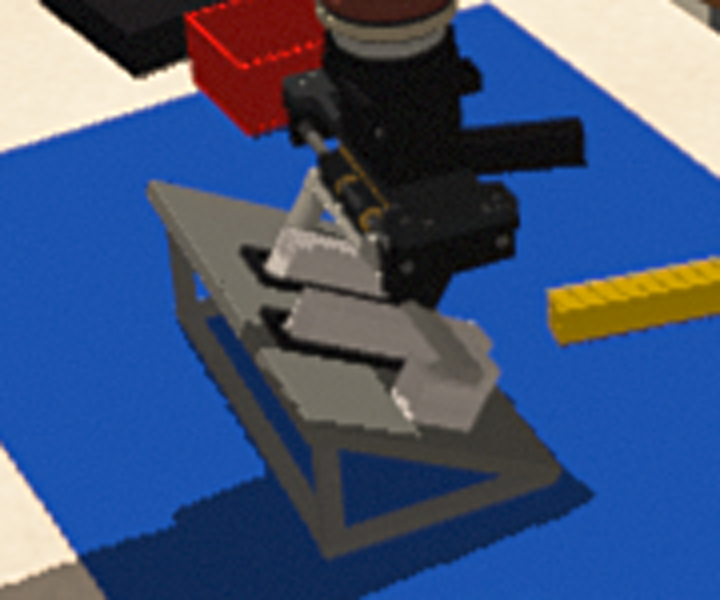

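View pics/d26.png

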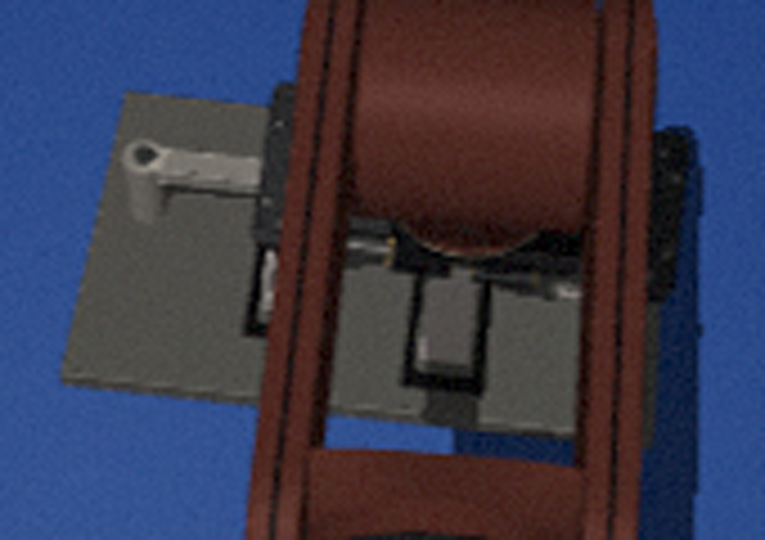

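View pics/w26.png

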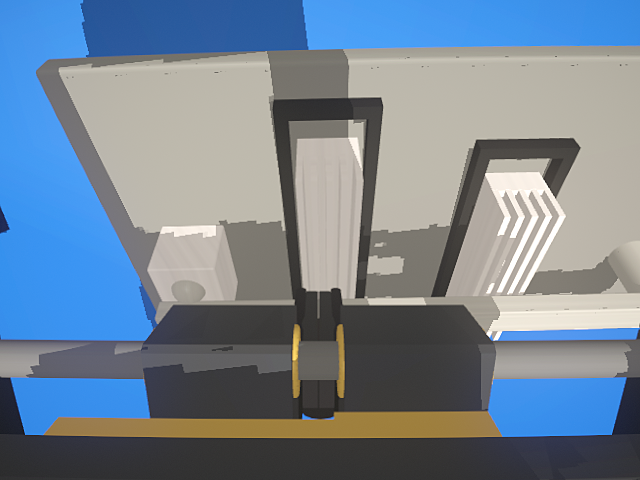

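>>> send_rows(
  series=[
    [[0, -2.9, -0.3, 1.6, -1.3], [0, 0, 0, 0, 0]],
  ],
)

```text
clock: 33.65
position: [0.4876, 0.0439, 0.1251]
orientation: [0.052, 0.999, 0.0, -0.0]
contact_force: [-1.3, 0.5, 2.7]
opening: 0.0006
```

>>> send_rows(
  series=[
    [[0, -1.8, 0, 1, 0], [0, 0, 0, 0, 0]],
  ],
)

```text
clock: 33.82
position: [0.4883, 0.0439, 0.1245]
orientation: [0.052, 0.999, 0.0, -0.002]
contact_force: [-7.9, 1.2, 10.9]
opening: 0.0005
```

```bash
python3 - <<'E'
from keep import *
show(); p,x=tcp(.0); to(p)
E
```

```text
t 33.82 pos [0.4883 0.0439 0.1245] xhead 174.01 yhead 84.01 zax [-0.004  0.    -1.   ] F [-7.92  1.22 10.87] open 0.0005 q [-0.07  0.02  1.98  0.    1.14 -1.54]
shift tool mm [ 0.7 -0.  -0.7] dist 1.0
```

```bash
python3 - <<'E'
from keep import *
cap('wrist','w27'); cap('top','t27')
c=load('w27'); ims=[]
for th in (0,.06,.12):
    im=c['p'].copy(); drawk(c,th,1,im,L=.242); ims.append(im[220:345,100:620])
v=np.vstack(ims); cv2.imwrite('pics/k27.png',cv2.resize(v,None,fx=1.5,fy=1.5)[:600])
c=load('t27'); ims=[]
for th in (0,.06,.12):
    u0,v0,u1,v1=235,250,375,310; ov=cv2.resize(c['p'][v0:v1,u0:u1],None,fx=5,fy=5,interpolation=cv2.INTER_CUBIC); drawk(c,th,5,ov,(u0,v0),L=.242); ims.append(ov)
v=np.vstack(ims); f=600/v.shape[0]; cv2.imwrite('pics/kt27.png',cv2.resize(v,None,fx=f,fy=f,interpolation=cv2.INTER_AREA))
E
```

```text
(no output)
```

View pics/k27.png

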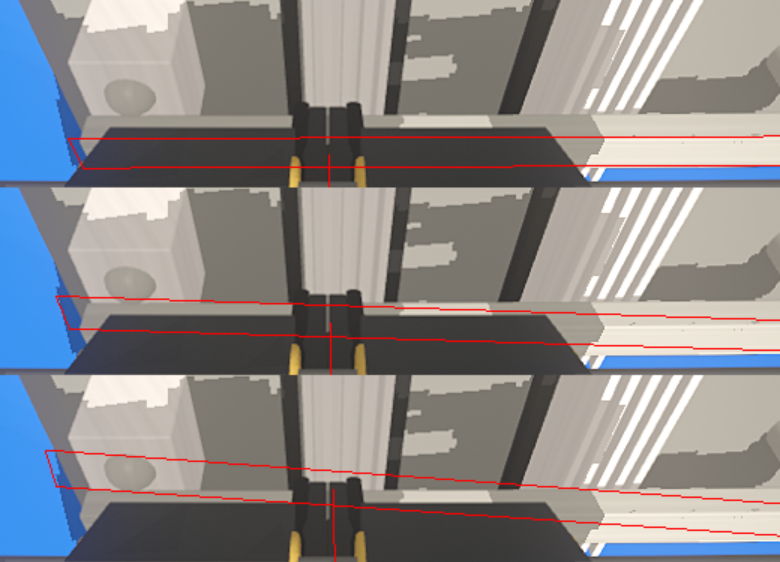

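View pics/kt27.png

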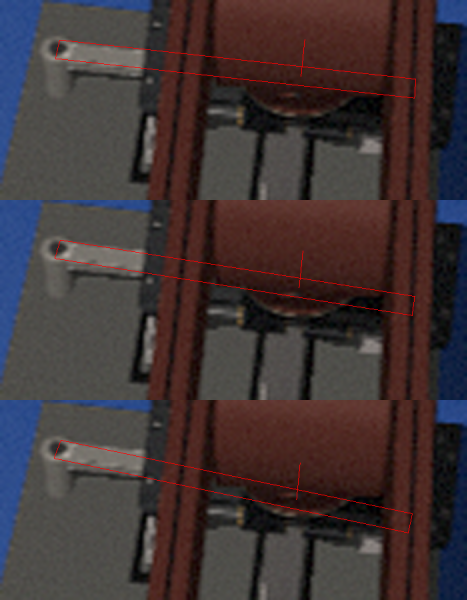

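>>> send_rows(
  series=[
    [[0, 2, 0, -1.5, 0], [0, 5, 0, -4, 0], [0, 8, 0, -7, 0], [0, 8, 0, -12, 0], [0, 4, 0, -20, 0], [0, 0, 0, -30, 0], [0, 0, 0, -35, 0], [0, 0, 0, -30, 0], [0, 0, 0, -20, 0], [0, 0, 0, -8, 0], [0, 0, 0, 0, 0]],
  ],
)

```text
clock: 34.83
position: [0.4638, 0.0463, 0.2941]
orientation: [0.052, 0.999, -0.0, 0.002]
contact_force: [0.0, -0.1, 0.1]
opening: 0.0008
```

```bash
python3 - <<'E'
from keep import *
show(); cap('wrist','w28')
c=load('w28'); im=c['p'].copy(); drawk(c,0,1,im,L=.242); save('k28',im)
E
```

```text
t 34.83 pos [0.4638 0.0463 0.2941] xhead 174.0 yhead 84.0 zax [ 0.005 -0.    -1.   ] F [ 0.02 -0.15  0.09] open 0.0008 q [-0.07 -0.2   1.86 -0.    1.48 -1.54]
```

View pics/k28.png

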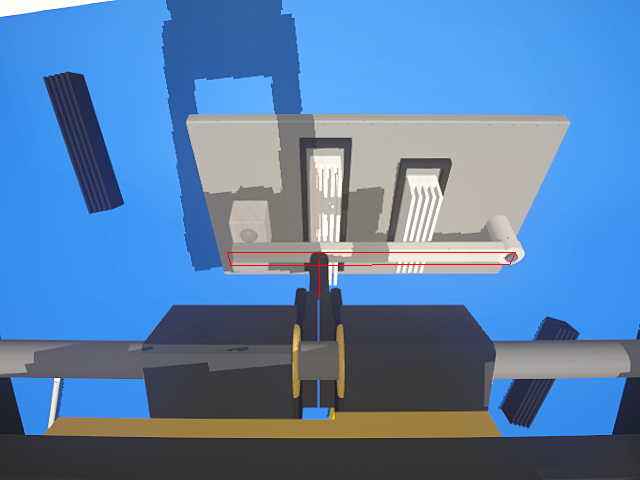

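>>> send_rows(
  series=[
    [[0, 8, 0, -2, 0], [0, 15, 0, -3, 0], [0, 17, 0, -3, 0], [0, 12, 0, -2, 0], [0, 6, 0, 0, 0], [0, 0, 0, 0, 0], [0, 0, 0, 0, 0], [0, 0, 0, 0, 0]],
  ],
)

```text
clock: 35.55
position: [0.405, 0.0525, 0.301]
orientation: [0.052, 0.999, -0.0, -0.0]
contact_force: [0.5, 0.7, 0.6]
opening: 0.0007
```

```bash
python3 - <<'E'
from keep import *
show(); cap('wrist','w29')
c=load('w29'); ims=[]
for th in (0,.02,.05):
    u0,v0,u1,v1=170,140,570,270
    im=cv2.resize(c['p'][v0:v1,u0:u1],None,fx=2,fy=2,interpolation=cv2.INTER_CUBIC); drawk(c,th,2,im,(u0,v0),L=.242); ims.append(im)
v=np.vstack(ims); f=600/v.shape[0]; cv2.imwrite('pics/k29.png',cv2.resize(v,None,fx=f,fy=f,interpolation=cv2.INTER_AREA))
C=cloud(c); T=bedT(*XB); B=(C.reshape(-1,3)-T[0])@T[1]
ok=(abs(B[:,2]-.041)<.004)&(abs(B[:,0]+.015)<.03)&(B[:,1]>-.11)&(B[:,1]<.11)
Q=B[ok]; ys=np.arange(-.1,.115,.01); mid=[]
for y in ys:
    q=Q[abs(Q[:,1]-y)<.005]
    if len(q)>20: mid.append((y,(np.percentile(q[:,0],3)+np.percentile(q[:,0],97))/2,q[:,2].mean()))
mid=np.array(mid); sel=abs(mid[:,0]-.045)>.02; k=np.polyfit(mid[sel,0],mid[sel,1],1); print(mid.round(4)); print('theta',k)
floor('w29') if 'floor' in globals() else None
from chk import chk,floor
floor('w29')
chk('w29',(0,0,640,290),.04); chk('w29',(0,0,640,290),-.04)
E
```

```text
t 35.55 pos [0.405  0.0525 0.301 ] xhead 174.0 yhead 84.0 zax [-0.001  0.    -1.   ] F [0.53 0.74 0.6 ] open 0.0007 q [-0.06 -0.36  1.97 -0.    1.53 -1.53]
[[-0.1    -0.0135  0.0406]
 [-0.09   -0.0088  0.0396]]
theta [0.47079978 0.0335686 ]
floor n = 0.0020 x + 0.0031 y + 0.0008 8085
fin tops: slope(rad) -0.0019 n at x=0 0.029 x range [0.0093 0.0104 0.0591 0.0595] y range [0.0282 0.0519] 555
fin tops: slope(rad) 0.0237 n at x=0 0.0278 x range [0.0069 0.0082 0.04   0.0405] y range [-0.0512 -0.0271] 412
```

View pics/k29.png

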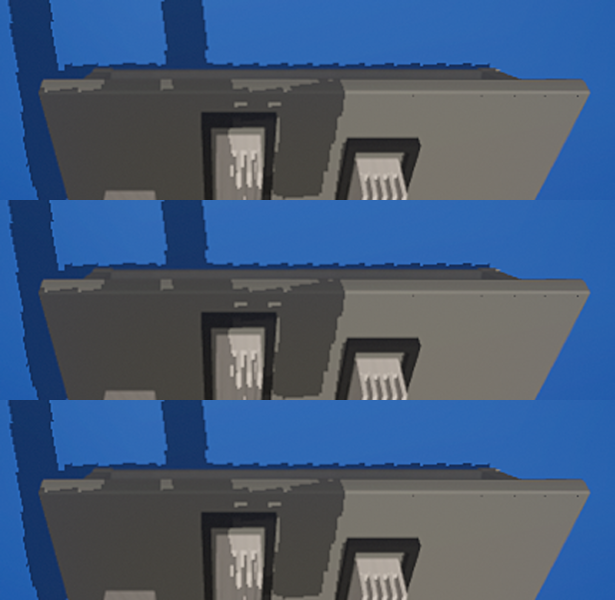

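View pics/w29.png

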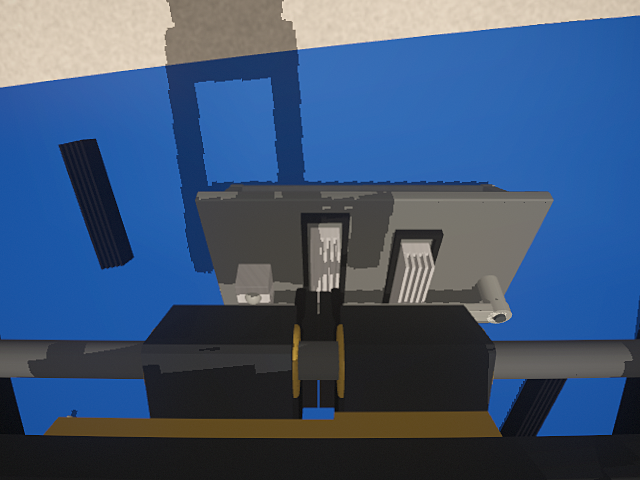

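>>> send_rows(
  series=[
    [[0, -8, 0, 0, 0], [0, -16, 0, 0, 0], [0, -24, 0, 0, 0], [0, -28, 0, 0, 0], [0, -28, 0, 0, 0], [0, -24, 0, 0, 0], [0, -16, 0, 0, 0], [0, -8, 0, 0, 0], [0, -3, 0, 0, 0], [0, 0, 0, 0, 0], [0, 0, 0, 0, 0], [0, 0, 0, 0, 0], [0, 0, 0, 0, 0]],
  ],
)

```text
clock: 36.68
position: [0.5586, 0.0365, 0.302]
orientation: [0.052, 0.999, 0.0, 0.0]
contact_force: [-0.9, 0.4, -0.3]
opening: 0.0003
```

```bash
cat > kchk.py <<'E'
from keep import *
from chk import chk,floor
def run(tag):
    c=load(tag); save('k'+tag,(lambda im:(drawk(c,0,1,im,L=.242),im)[1])(c['p'].copy()))
    C=cloud(c); T=bedT(*XB); B=(C.reshape(-1,3)-T[0])@T[1]
    ok=(abs(B[:,2]-.041)<.004)&(abs(B[:,0]+.015)<.03)&(B[:,1]>-.11)&(B[:,1]<.12)
    Q=B[ok]; mid=[]
    for y in np.arange(-.105,.12,.01):
        q=Q[abs(Q[:,1]-y)<.005]
        if len(q)>20: mid.append((y,(np.percentile(q[:,0],3)+np.percentile(q[:,0],97))/2,np.ptp(np.percentile(q[:,0],[3,97])),q[:,2].mean()))
    mid=np.array(mid); sel=abs(mid[:,0]-.045)>.025; k=np.polyfit(mid[sel,0],mid[sel,1],1); print(mid.round(4)); print('theta',k.round(4))
    floor(tag); chk(tag,(0,0,640,290),.04); chk(tag,(0,0,640,290),-.04)
E
python3 - <<'E'
from kchk import *
show(); cap('wrist','w30'); run('w30')
E
```

```text
t 36.68 pos [0.5586 0.0365 0.302 ] xhead 174.02 yhead 84.02 zax [ 0. -0. -1.] F [-0.89  0.44 -0.26] open 0.0003 q [-0.08  0.03  1.63  0.    1.48 -1.54]
[[-0.105  -0.0146  0.0148  0.0411]
 [-0.095  -0.0148  0.0153  0.0409]
 [-0.085  -0.0145  0.0156  0.041 ]
 [-0.075  -0.0144  0.0153  0.0411]
 [-0.065  -0.0146  0.0154  0.041 ]
 [-0.055  -0.0146  0.0154  0.0411]
 [-0.045  -0.0146  0.0155  0.0412]
 [-0.035  -0.0148  0.0153  0.0411]
 [-0.025  -0.0145  0.0152  0.0412]
 [-0.015  -0.0147  0.0155  0.0412]
 [-0.005  -0.0146  0.0152  0.0412]
 [ 0.005  -0.0146  0.0152  0.0412]
 [ 0.015  -0.0145  0.015   0.0413]
 [ 0.025  -0.0146  0.0152  0.0413]
 [ 0.035  -0.0146  0.015   0.0412]
 [ 0.045  -0.0083  0.0027  0.0408]
 [ 0.055  -0.0146  0.015   0.0413]
 [ 0.065  -0.0145  0.0151  0.0413]
 [ 0.075  -0.0147  0.015   0.0413]
 [ 0.085  -0.0165  0.019   0.0413]
 [ 0.095  -0.0187  0.023   0.0421]
 [ 0.105  -0.0188  0.0233  0.042 ]
 [ 0.115  -0.0185  0.023   0.0421]]
theta [-0.0171 -0.0155]
floor n = -0.0008 x + 0.0009 y + 0.0006 14205
fin tops: slope(rad) -0.0161 n at x=0 0.0417 x range [-0.2045 -0.2034 -0.0068 -0.0064] y range [0.0272 0.0529] 439
fin tops: slope(rad) -0.0707 n at x=0 0.0306 x range [-0.205  -0.2035  0.0399  0.0404] y range [-0.0519 -0.0274] 881
```

View pics/kw30.png

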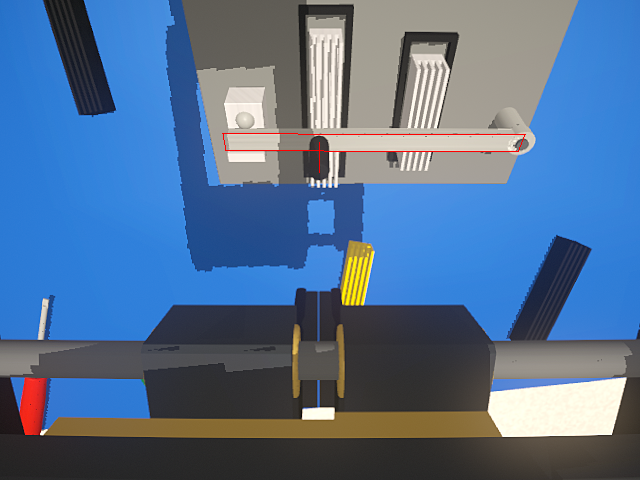

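```bash
python3 - <<'E'
from kchk import *
for tag in ('w30',):
    c=load(tag); C=cloud(c); T=bedT(*XB); B=(C.reshape(-1,3)-T[0])@T[1]
    for nm,py,h in (('long',.04,.065),('short',-.04,.046)):
        q=B[(abs(B[:,1]-py)<.014)&(abs(B[:,0])<.085)&(B[:,2]>.0255)&(B[:,2]<.031)&(abs(B[:,0]+.015)>.012)]
        k=np.linalg.lstsq(np.c_[q[:,:2],np.ones(len(q))],q[:,2],rcond=None)[0]
        print(nm,len(q),'x',np.percentile(q[:,0],[.5,99.5]).round(4),'y',np.percentile(q[:,1],[1,99]).round(4),'slopes',k[:2].round(3),'n',q[:,2].mean().round(4))
        for lab,s in (('up',q[:,0]>.01),('dn',q[:,0]<-.03)): print(' ',lab,'y',np.percentile(q[s][:,1],[2,98]).round(4),'n',q[s][:,2].mean().round(4),s.sum())
E
```

```text
long 1581 x [-0.0712  0.059 ] y [0.0286 0.0518] slopes [-0.001  0.   ] n 0.0285
  up y [0.0288 0.0517] n 0.0285 1114
  dn y [0.0284 0.0513] n 0.0287 251
short 1464 x [-0.0521  0.04  ] y [-0.0516 -0.0273] slopes [-0.003  0.006] n 0.0281
  up y [-0.0513 -0.0276] n 0.0281 813
  dn y [-0.0511 -0.0272] n 0.0283 360
```

```bash
python3 - <<'E'
from h import *
show(); print(manip.job_done())
E
```

```text
t 36.73 pos [0.5587 0.0365 0.3021] xhead 174.02 yhead 84.02 zax [ 0.001 -0.    -1.   ] F [0.1  0.66 0.04] open 0.0006 q [-0.08  0.03  1.63 -0.    1.48 -1.54]
the job is handed in; nothing more can be done
None
```

I placed the long bar in the long pocket, then the short bar in the short pocket. I swung the keeper shut by pushing its knob with the closed fingers, backed off, and handed the job in at 36.7 s.

**Leaning the tool:** the rows cannot tilt the tool, so it stayed vertical throughout. Each bar was held lightly (7 N) and its upslope end lowered onto the pocket floor, so it pivoted flat between the pads. Before release, both bars measured flat to within 0.001 rad while still gripped.

**Last wrist-camera depth check before hand-in:**

| | Offset along pocket | Offset across pocket | Tilt to bed face |
|---|---|---|---|
| Long bar | -6 mm (limit 10) | under 1 mm | about 0.001 rad |
| Short bar | -6 mm (limit 10) | under 1 mm | about 0.006 rad |

- **Bars:** each slid down against its lower pocket wall after release. Their fin tops stand 28 mm above the floor, as they should.
- **Keeper:** it lies at 0.00 rad by eye and by its centre line, with the ball showing behind it. An automatic line fit gave -0.017 rad, but it included the catch block, so I discarded it.
- **Robot:** the measured force was near zero and the gripper was well clear.

**What disagreed or was not checked:**
- The text says the bed rises to the robot's left, but the cameras showed it rising towards the robot. I followed the cameras.
- The side-camera bed fit was 3–4 mm off because of shadows. I used the top and wrist fits, which agreed within 0.5 mm.
- I never saw the 5–10 N detent resistance in the force readings. The only push I felt was about 12 N at the end, which I took to be the stop.
- I did not re-measure the screwdriver, module and bin. The arm never went near them.

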